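# Knock a stuck casting out of its mould

## Robot

A 7-joint arm with a two-finger parallel gripper is mounted at the origin on a cart in front of the work surface, level with it; the furniture and walls round the work are solid. World frame = base frame: x ahead of the robot, y to its left, z up, the work surface at z = 0. Lengths are in m, angles in rad, forces in N, time in s.
With the tool pointing down it reaches from about 0.4 to 0.85 m from the base axis. Payload 4.5 kg.
Tool frame: the origin (TCP) lies on the centre line of the jaws, within the pads' length; the fingertips stand ahead of it and the grasp point (between the pads) lies 6 mm ahead of it (r.tcp_to_tips is the x of the fingertips in the tool frame, in m); x points along the fingers, y is the direction in which the jaws open and shut, and the axes are right-handed (so a half turn about x gives the same grasp; the last joint's range is limited). The gripper opens to 88 mm and grips with 3 to 60 N. Pads are 18 mm wide; open, the fingers measure 123 mm over their backs; the gripper's body (75 mm by 187 mm) begins 45 mm behind the grasp point.
Start: joints at [1.254, 0.689, -0.195, 1.565, 0.157, 0.902, -0.215], TCP at [0.215, -0.587, 0.227] pointing down, gripper open.
Joint ranges: [-3.01, 3.01], [-0.46, 2.08], [-1.47, 1.51], [0.13, 2.56], [-1, 4.14], [0.04, 2.09], [-2.66, 2.66]. Speed limits (rad/s): [2.57, 2.57, 3.14, 3.14, 3.14, 3.14, 3.14].

## Interface

Orientations are given as a unit quaternion [x, y, z, w].
In Python, from plant import r gives the robot as it stands.
- The arm moves only by the tool play_rows, never from a script. Its argument "targets" is a list of rows, each a list of 3 entries, a list of its own where there are three numbers: the turn, a rotation vector about the world's x, y, z in rad, then the shift along the world's x, y, z in units of 40 mm (1.0 is 40 mm), then the closure in counts, from 0 (fully open) to 255 (shut). A call has 1 to 5 rows; each row shifts and turns the commanded pose from where the row before left it; what a row does not reach is not made up. A row lasts 1/10 s, in which the tool goes at most 50 mm and 8.59 degrees, less where a joint would pass 70% of its speed; a pose out of reach is approached as far as the arm can. A call is refused whole if a number of a shift passes 1 or a number of a turn 0.15, either way. A call with a gripper value outside its range is refused whole. The fingers move at their own pace and stop on an object; "newtons" is the grip in N (left out, the last holds). Time passes only in rows, so rows that do not move let the fingers close. It gives the time, the measured TCP pose, the force and the opening at its end, in the units of the state.
- r.get_state(): the state, without advancing time (a new reading comes with each control period).
- r.snapshot(name): name is "scene" or "top" or "wrist"; returns a dict with "color" (420x560x3 uint8, red, green, blue), "fx", "fy", "cx", "cy" (pixels), "cam_to_world" (4x4, takes a point from camera to world coordinates). Camera axes: x right, y up, looking along -z (the intrinsics and any distortion apply to the point x, -y, -z); pixel columns grow to the right and rows downward; lengths in m; the calibration is good to about 2 mm. A picture is of the moment at which its call begins. There is no depth.
- r.finish_job(): hands the job in, once; it reports no verdict.
The state is a dict: "clock": time; "q": joint angles; "qd": joint speeds; "joint_torque": joint torques, N m; "tool_pos": TCP position; "eef_rot": TCP orientation; "contact_force": force on the tool from outside, world axes, zero at the start; "moment": the same for the moment, N m; "opening": opening from 0.0 (shut) to 1.0 (fully open).
Only numpy, scipy, OpenCV 4.12 (cv2) and the standard library are available. Lean on these libraries where they do the work, as an engineer would, in place of code of your own. Each camera call takes 0.05 s, during which the arm holds its last target.

## Task

A cast block is stuck in the metal mould that lies on the sloping rest. Pick the mould up, turn it mouth down over the tray and tap one of its ears lightly on top of the white knocking bar, again and again without hammering, until the block drops out into the tray on its own (do not touch the block). Then stand the empty mould mouth down on the blue mat, leaving the block in the tray and the other things where they are.

Things in the scene. Friction and masses are not known exactly. Their poses are not given: they have to be found in the camera images.
- mould: Loose aluminium casting mould, 0.3 kg, a five-sided box lying on its side on the sloping rest, mouth down the slope: 85 long (x; closed end at -x, open mouth at +x), 52 wide (y), 54 high (z), walls 5. Origin at the centre of the side it lies on. Two flat ears beside the mouth project 20 to +y and -y (92 over both, 54 high, 9 thick, flush with the mouth). Its side walls behind the ears can be gripped
- mould_centre (a point): Centre of the mould's outer box, 27 above its origin, 42.5 behind the mouth; axes as mould. As found, mould x points 35 degrees below level: gripped across its sides (y) 15 to 25 from the closed end by a tool leaning 27.5 degrees from plumb, tip towards the mouth, half a turn about the tool's own axis turns the mouth straight down
- rest: Fixed sloping rest for the mould: base 125 (x) x 66 (y) x 5 and a grey ramp 36 wide that slopes 35 degrees down towards its +x, with a 4.5 mm stop lip at its foot; the mould lifts straight up off it. Origin under the base's centre, 40 below the mould's origin
- mould_mouth (a point): Centre of the mould's mouth, in the plane of its rim and ears; axes as mould. The taps can shift the mould in a loose grip: grip it firmly, about 70 N
- casting: Orange cast block 70 (x) x 36 (y) x 40 (z), 0.1 to 0.14 kg, in the mould, its front face 9 behind the mouth; origin under its centre. Two spring strips at the mould's closed end pinch its last 10 mm with more than its weight
- casting_centre (a point): Centre of the cast block, at first within 3 mm of mould_centre. With the mould mouth down each tap lets it slide out a little (about 0.5 to 5 mm, more for a quicker tap); after about 10 mm in all it falls. Pressed on its front face it is pushed back in
- stand: Fixed knock stand: dark base 200 (x) x 60 (y) x 14, two steel posts, and on them a white knocking bar 190 (x) x 54 (y) x 18, top 95 mm above the worktop. Origin under the base's centre. The bar reaches from 9 mm on the -y side to 45 mm on the +y side of the origin; its +y edge overhangs the tray
- bar_edge (a point): Middle of the top +y edge of the knocking bar, 95 mm above the worktop; axes as stand
- tray_floor (a point): Middle of the floor of the fixed carton-board tray, 260 (x) x 200 (y), walls 38 high and 2 thick, beside the stand on its +y side, with the same axes
- mat: Blue flat mat 150 (x) x 140 (y) x 4 thick, fixed; origin at the centre of its underside
- flask: Bystander: conical glass flask 64 wide, 114 high, leave alone; origin under its centre
- white_bottle: Bystander: white plastic bottle 52 wide, 100 high, leave alone; origin under its centre
- tape: Bystander: roll of tape 72 wide, 18 high, leave alone; origin under its centre
- dish: Bystander: glass dish with lid 95 wide, 16 high, leave alone; origin under its centre

How it is judged:
By the outcome, as a careful person would: the job done as asked, in the order asked, and still so for the second after the job is handed in, with the robot touching nothing.
It also fails if it takes over 67 s, if anything falls off the work surface, if the arm or the gripper's body presses on something with over 40 N, if the wrist force passes 120 N, or if a joint passes its speed limit or range.

## Working session

There is one attempt and no reset: what is moved stays moved. The work goes in short steps, Python scripts to look and compute and a tool call to move; the robot and the scene stay as the last step left them, time stands still between calls to the robot, and variables do not carry over. Pictures are saved under pics/ and viewed, and the job is handed in when it is done.

Besides the shell and the picture viewer there is one more tool, called after "Call:" as name(argument=value, ...) on one line, values as JSON. play_rows: Moves the arm, as the interface text tells. Its arguments: {"type":"object","properties":{"targets":{"type":"array","items":{"type":"array"}},"newtons":{"type":"number"}},"required":["targets"]}

```bash
ls; mkdir -p pics
python3 - <<'E'
from plant import r
import cv2
print(r.get_state()); print(r.tcp_to_tips)
for n in ["scene","top","wrist"]:
    s=r.snapshot(n); cv2.imwrite(f"pics/{n}0.png",s["color"][:,:,::-1]); print(n,{k:v for k,v in s.items() if k!="color"})
E
```

```text
pics
{'clock': 0.0, 'q': array([ 1.2538067 ,  0.68998733, -0.19452183,  1.56635456,  0.15734437,
        0.90247771, -0.21511175]), 'qd': array([ 0.00087743,  0.00233584, -0.00069157, -0.00031025, -0.00070268,
       -0.00042927,  0.00133127]), 'joint_torque': array([-2.66857014e-04, -5.27568233e+01, -1.26687806e+00, -1.53431547e+01,
       -5.25578996e-02,  6.45145090e-03,  1.60375153e-04]), 'tool_pos': array([ 0.21449643, -0.58634538,  0.22640536]), 'eef_rot': array([-0.6960832 , -0.12405014,  0.69641926, -0.12280052]), 'contact_force': array([-0.56192249, -0.06783499, -0.06217932]), 'moment': array([-0.02470147,  0.01528561, -0.02088057]), 'opening': 0.9954911424345031}
0.025
scene {'fx': 541.5843665764214, 'fy': 541.5843665764214, 'cx': 283.698000645691, 'cy': 205.46738508049953, 'cam_to_world': array([[-0.81669799,  0.48161532, -0.31788532, -0.00704771],
       [-0.57706127, -0.68367316,  0.44675642,  0.83938961],
       [-0.00216493,  0.54830438,  0.83627604,  1.52769032],
       [ 0.        ,  0.        ,  0.        ,  1.        ]])}
top {'fx': 450.93535574588884, 'fy': 450.93535574588884, 'cx': 276.6361136469112, 'cy': 215.41260204622955, 'cam_to_world': array([[ 0.02253505,  0.99682961, -0.07630797,  0.44000709],
       [-0.99966447,  0.02149239, -0.01445762,  0.05369622],
       [-0.01277174,  0.07660817,  0.99697947,  1.48704773],
       [ 0.        ,  0.        ,  0.        ,  1.        ]])}
wrist {'fx': 323.8722214756115, 'fy': 323.8722214756115, 'cx': 282.0938035121732, 'cy': 209.43585109579337, 'cam_to_world': array([[ 0.34292085,  0.90634568,  0.24686597,  0.27730006],
       [-0.93936246,  0.33138693,  0.08820925, -0.56329363],
       [-0.00186008, -0.26214542,  0.96502659,  0.38342718],
       [ 0.        ,  0.        ,  0.        ,  1.        ]])}
```

View pics/scene0.png

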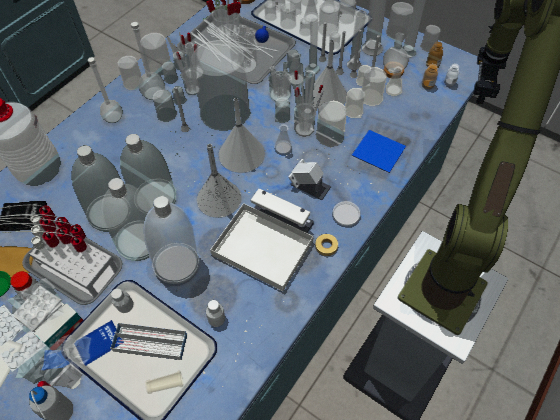

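View pics/top0.png

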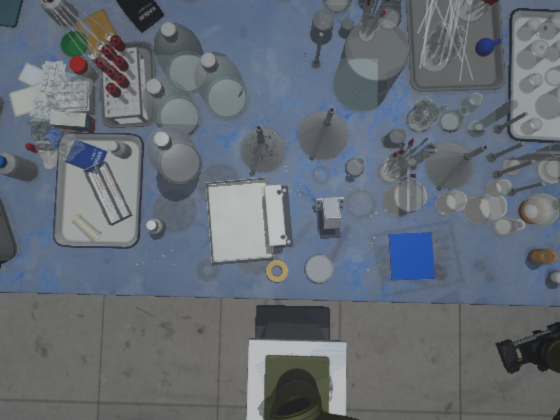

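View pics/wrist0.png

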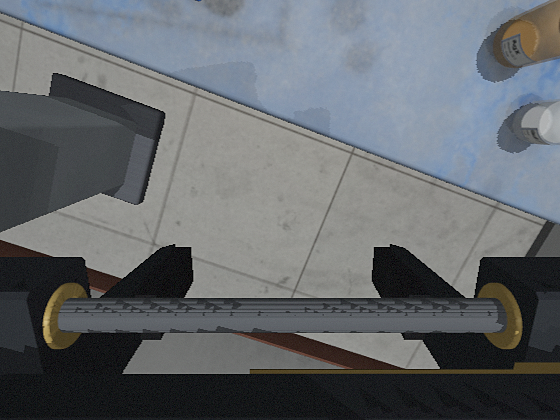

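Run:
```python
import cv2
a=cv2.imread("pics/top0.png")[160:290,195:445]; cv2.imwrite("pics/topz.png",cv2.resize(a,None,fx=3.2,fy=3.2,interpolation=cv2.INTER_CUBIC))
a=cv2.imread("pics/scene0.png")[120:290,200:420]; cv2.imwrite("pics/scz.png",cv2.resize(a,None,fx=3.5,fy=3.5,interpolation=cv2.INTER_CUBIC))
```

```text
(no output)
```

View pics/topz.png

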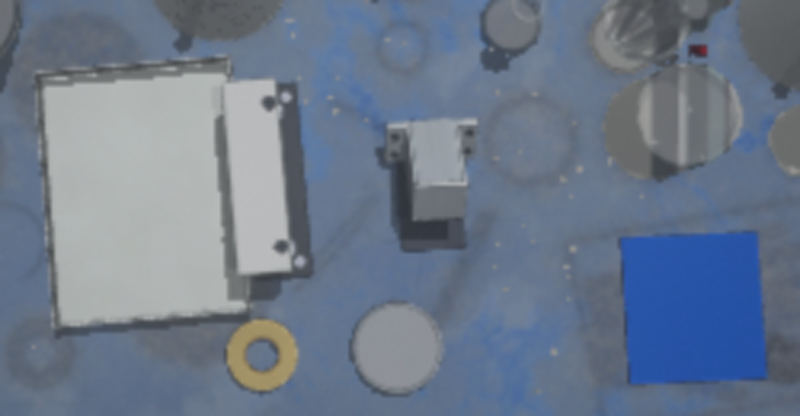

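View pics/scz.png

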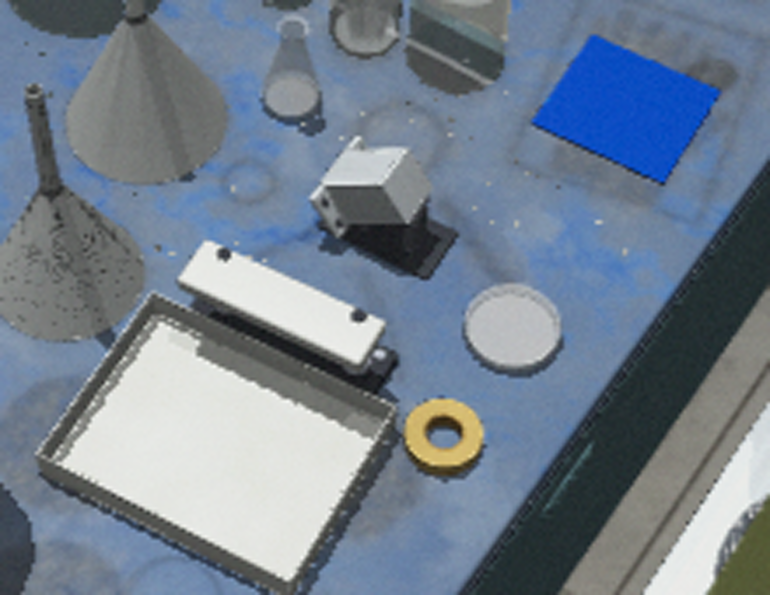

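```bash
cat > h.py <<'E'
import numpy as np, cv2
from scipy.spatial.transform import Rotation as R
from plant import r
def ray(s,u,v):
    T=s["cam_to_world"]; d=np.array([(u-s["cx"])/s["fx"],-(v-s["cy"])/s["fy"],-1.]); return T[:3,3],T[:3,:3]@d
def onz(s,u,v,z):
    o,d=ray(s,u,v); return o+d*(z-o[2])/d[2]
def proj(s,p):
    T=s["cam_to_world"]; c=T[:3,:3].T@(np.asarray(p)-T[:3,3]); return np.array([s["cx"]+s["fx"]*c[0]/-c[2], s["cy"]-s["fy"]*c[1]/-c[2]])
def tri(s1,p1,s2,p2):
    A=[];b=[]
    M=np.zeros((3,3));v=np.zeros(3)
    for s,p in((s1,p1),(s2,p2)):
        o,d=ray(s,*p); d=d/np.linalg.norm(d); P=np.eye(3)-np.outer(d,d); M+=P; v+=P@o
    return np.linalg.solve(M,v)
def snap(n,name=None):
    s=r.snapshot(n)
    if name: cv2.imwrite(f"pics/{name}.png",s["color"][:,:,::-1])
    return s
def st():
    s=r.get_state(); m=R.from_quat(s["eef_rot"]).as_matrix()
    print("t",round(float(s["clock"]),2),"q",np.round(s["q"],3),"p",np.round(s["tool_pos"],4),"F",np.round(s["contact_force"],1),"open",round(float(s["opening"]),3)); print(np.round(m,3)); return s,m
E
python3 - <<'E'
from h import *
st()
s=snap("top")
hsv=cv2.cvtColor(s["color"],cv2.COLOR_RGB2HSV)
def big(m,reg):
    x0,y0,x1,y1=reg; mm=np.zeros_like(m); mm[y0:y1,x0:x1]=m[y0:y1,x0:x1]
    c,_=cv2.findContours(mm,0,cv2.CHAIN_APPROX_NONE); c=max(c,key=cv2.contourArea); return cv2.minAreaRect(c)
rm=big(cv2.inRange(hsv,(105,190,100),(125,255,255)),(370,220,450,290))
print("mat",rm); print([onz(s,*p,0.004).round(4) for p in cv2.boxPoints(rm)], onz(s,*rm[0],.004))
# bar top: corners from zoomed picture
for nm,p,z in [("bar",(224,84),.095),("bar",(276,80),.095),("bar",(240,275),.095),("bar",(293,270),.095),
  ("rest",(402,250),.005),("rest",(465,247),.005),("tray",(38,74),.038),("tray",(57,332),.038),("tray",(248,316),.038)]:
    print(nm,onz(s,195+(p[0]+.5)/3.2-.5,160+(p[1]+.5)/3.2-.5,z).round(4))
E
```

```text
t 0.15 q [ 1.254  0.69  -0.195  1.566  0.157  0.903 -0.215] p [ 0.2146 -0.5865  0.2266] F [ 0.1  0.1 -0.1] open 1.0
[[-0.001  0.344 -0.939]
 [ 0.001 -0.939 -0.344]
 [-1.    -0.001  0.   ]]
mat ((411.7164306640625, 255.9113311767578), (43.7650032043457, 41.406890869140625), 87.70938873291016)
[array([ 0.4976, -0.2982,  0.004 ]), array([ 0.506 , -0.4332,  0.004 ]), array([ 0.3639, -0.4384,  0.004 ]), array([ 0.3555, -0.3044,  0.004 ])] [ 0.43048894 -0.36858615  0.004     ]
bar [0.6379 0.1132 0.095 ]
bar [0.6428 0.0628 0.095 ]
bar [0.4528 0.0933 0.095 ]
bar [0.4588 0.0424 0.095 ]
rest [ 0.483  -0.0696  0.005 ]
rest [ 0.4875 -0.134   0.005 ]
tray [0.6523 0.3047 0.038 ]
tray [0.3924 0.2767 0.038 ]
tray [0.4127 0.0859 0.038 ]
```

Call:
play_rows(targets=[[[0, 0, -0.02], [0.3, 0.4, 0.1], 0], [[0, 0, -0.02], [0.625, 0.936, 0.1], 0], [[0, 0, -0.02], [0.625, 0.936, 0.1], 0], [[0, 0, -0.02], [0.625, 0.936, 0.1], 0], [[0, 0, -0.02], [0.625, 0.936, 0.1], 0]], newtons=60)

```text
clock: 0.7
tool_pos: [0.3275, -0.4196, 0.2473]
eef_rot: [0.702, 0.088, -0.702, 0.088]
contact_force: [0.9, 0.1, 0.3]
opening: 1.001
```

Call:
play_rows(targets=[[[0, 0, -0.02], [0.625, 0.936, 0], 0], [[0, 0, -0.02], [0.625, 0.936, 0], 0], [[0, 0, -0.02], [0.625, 0.936, 0], 0], [[0, 0, -0.02], [0.625, 0.936, 0.1], 0], [[0, 0, -0.02], [0.625, 0.936, 0.1], 0]])

```text
clock: 1.2
tool_pos: [0.4524, -0.2323, 0.2553]
eef_rot: [-0.705, -0.053, 0.705, -0.053]
contact_force: [1.4, 0.2, 0.6]
opening: 0.999
```

Call:
play_rows(targets=[[[0, 0, -0.02], [0.625, 0.936, 0], 0], [[0, 0, -0.02], [0.625, 0.936, 0], 0], [[0, 0, -0.02], [0.625, 0.936, 0], 0], [[0, 0, -0.02], [0.4, 0.6, 0], 0], [[0, 0, 0], [0, 0, 0], 0]])

```text
clock: 1.7
tool_pos: [0.5453, -0.0917, 0.2551]
eef_rot: [0.707, 0.029, -0.706, 0.027]
contact_force: [-0.4, -1.0, 0.4]
opening: 1.0
```

Run:
```python
from h import *
st(); snap("wrist","w1")
```

```text
t 1.7 q [ 0.137  0.555 -0.085  1.756  0.056  0.831 -1.464] p [ 0.5453 -0.0917  0.2551] F [-0.4 -1.   0.4] open 1.0
[[ 0.002  0.079 -0.997]
 [ 0.003 -0.997 -0.079]
 [-1.    -0.003 -0.002]]
```

View pics/w1.png

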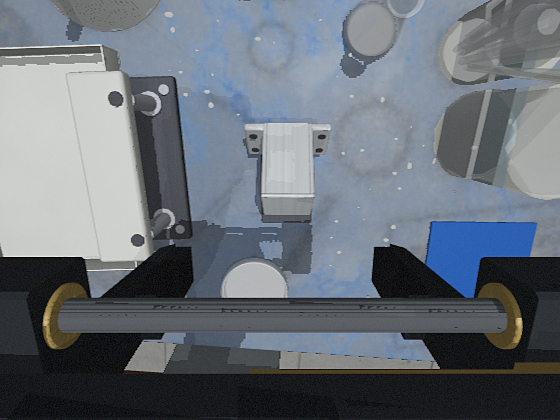

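Run:
```python
import cv2
a=cv2.imread("pics/w1.png"); b=a[105:230,230:345]; cv2.imwrite("pics/w1z.png",cv2.resize(b,None,fx=4.7,fy=4.7,interpolation=cv2.INTER_NEAREST))
b=a[30:270,40:205]; cv2.imwrite("pics/w1b.png",cv2.resize(b,None,fx=2.5,fy=2.5,interpolation=cv2.INTER_NEAREST))
```

```text
(no output)
```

View pics/w1z.png

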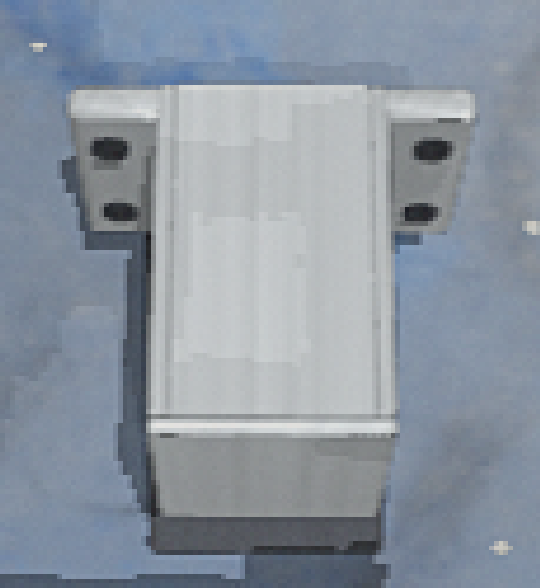

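View pics/w1b.png

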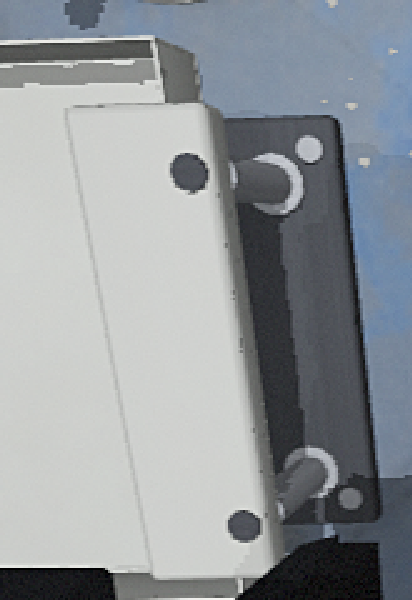

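Run:
```python
from h import *
s=snap("wrist")
f=lambda p,k,o:((p[0]+.5)/k-.5+o[0],(p[1]+.5)/k-.5+o[1])
A=[onz(s,*f(p,4.7,(230,105)),.0598) for p in[(72,90),(475,91)]]
B=[onz(s,*f(p,4.7,(230,105)),.1086) for p in[(147,428),(398,428)]]
C=[onz(s,*f(p,2.5,(40,30)),.095) for p in[(66,106),(220,106),(278,578),(152,577)]]
for X in (A,B): print(np.round(X,4),np.linalg.norm(X[0]-X[1]),np.mean(X,0).round(4))
print(np.round(C,4),[np.linalg.norm(C[i]-C[(i+1)%4]).round(4) for i in range(4)])
d=(np.mean(A,0)-np.mean(B,0));print("axis",np.degrees(np.arctan2(d[1],d[0])),np.hypot(*d[:2]),"expect .0696")
for X in (A,B):
  e=X[0]-X[1];print("yaw",np.degrees(np.arctan2(-e[0],e[1])))
st()
```

```text
[[ 0.605  -0.0507  0.0598]
 [ 0.6115 -0.1406  0.0598]] 0.09012622721418753 [ 0.6082 -0.0957  0.0598]
[[ 0.5402 -0.0744  0.1086]
 [ 0.544  -0.1255  0.1086]] 0.05122922373826427 [ 0.5421 -0.1     0.1086]
[[0.6388 0.1097 0.095 ]
 [0.6429 0.0538 0.095 ]
 [0.4576 0.0385 0.095 ]
 [0.454  0.0918 0.095 ]] [np.float64(0.0561), np.float64(0.186), np.float64(0.0534), np.float64(0.1856)]
axis 3.708697772963897 0.06627742540101428 expect .0696
yaw 4.150322659878963
yaw 4.302727222290049
t 1.8 q [ 0.143  0.553 -0.08   1.76   0.057  0.831 -1.462] p [ 0.5426 -0.0974  0.255 ] F [-0.4 -0.4  0.5] open 1.0
[[-0.001  0.072 -0.997]
 [-0.    -0.997 -0.072]
 [-1.     0.     0.001]]
```

Run:
```python
from h import *
import pickle
s=snap("wrist"); s=snap("wrist","w2"); pickle.dump(s,open("w2.pkl","wb")); st()
a=cv2.imread("pics/w2.png"); b=a[105:230,230:345]; cv2.imwrite("pics/w2z.png",cv2.resize(b,None,fx=4.7,fy=4.7,interpolation=cv2.INTER_NEAREST))
b=a[30:270,40:205]; cv2.imwrite("pics/w2b.png",cv2.resize(b,None,fx=2.5,fy=2.5,interpolation=cv2.INTER_NEAREST))
```

```text
t 1.9 q [ 0.145  0.553 -0.078  1.76   0.057  0.831 -1.462] p [ 0.5419 -0.0994  0.2551] F [-0.1 -0.1  0.3] open 1.001
[[-0.001  0.069 -0.998]
 [-0.001 -0.998 -0.069]
 [-1.     0.001  0.001]]
```

View pics/w2z.png

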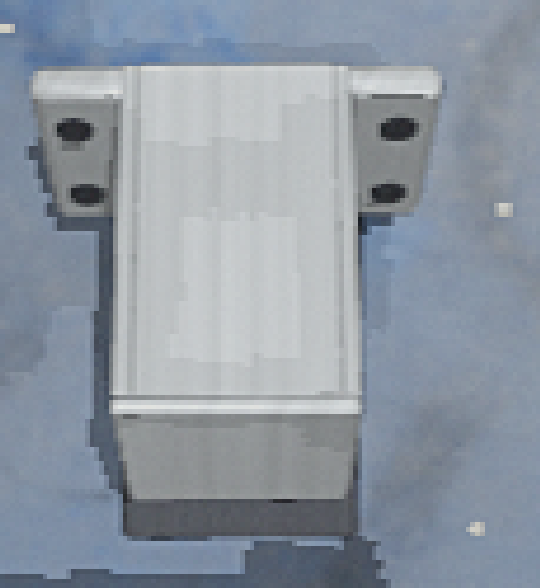

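View pics/w2b.png

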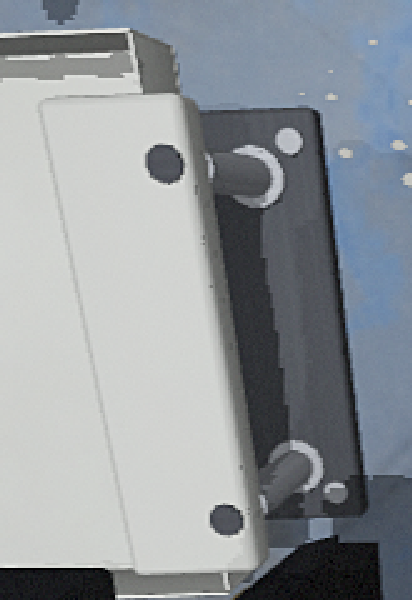

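Run:
```python
from h import *
import pickle
s=pickle.load(open("w2.pkl","rb"))
f=lambda p,k,o:((p[0]+.5)/k-.5+o[0],(p[1]+.5)/k-.5+o[1])
A=[onz(s,*f(p,4.7,(230,105)),.0598) for p in[(33,69),(441,69)]]
B=[onz(s,*f(p,4.7,(230,105)),.1086) for p in[(110,408),(361,408)]]
C=[onz(s,*f(p,2.5,(40,30)),.095) for p in[(40,98),(195,95),(264,574),(134,572)]]
for X in (A,B): print(np.round(X,4),np.linalg.norm(X[0]-X[1]),np.mean(X,0).round(4))
print(np.round(C,4),[np.linalg.norm(C[i]-C[(i+1)%4]).round(4) for i in range(4)])
d=(np.mean(A,0)-np.mean(B,0));print("axis",np.degrees(np.arctan2(d[1],d[0])),np.hypot(*d[:2]),"expect .0696")
for X in (A,B):
  e=X[0]-X[1];print("yaw",np.degrees(np.arctan2(-e[0],e[1])))
# tri check with scene
h=np.array([np.cos(np.radians(4)),np.sin(np.radians(4)),0])
print("origin from A",np.mean(A,0)-.0658*h,"from B",np.mean(B,0)+.0038*h)
st()
```

```text
[[ 0.6073 -0.0462  0.0598]
 [ 0.6136 -0.1369  0.0598]] 0.0909079639551082 [ 0.6105 -0.0916  0.0598]
[[ 0.5422 -0.0706  0.1086]
 [ 0.5457 -0.1215  0.1086]] 0.051058501737341735 [ 0.5439 -0.096   0.1086]
[[0.6401 0.114  0.095 ]
 [0.645  0.0579 0.095 ]
 [0.458  0.0408 0.095 ]
 [0.4551 0.0956 0.095 ]] [np.float64(0.0563), np.float64(0.1878), np.float64(0.0549), np.float64(0.1859)]
axis 3.8335366310383883 0.06668031601343662 expect .0696
yaw 3.9638627325089297
yaw 3.9556749924189565
origin from A [ 0.54481734 -0.0961588   0.0598    ] from B [ 0.54771668 -0.09576186  0.1086    ]
t 1.9 q [ 0.145  0.553 -0.078  1.76   0.057  0.831 -1.462] p [ 0.5419 -0.0994  0.2551] F [-0.1 -0.1  0.3] open 1.001
[[-0.001  0.069 -0.998]
 [-0.001 -0.998 -0.069]
 [-1.     0.001  0.001]]
```

Call:
play_rows(targets=[[[0.0067, -0.096, 0], [-0.237, 0, -0.43], 0], [[0.0067, -0.096, 0], [-0.237, 0, -0.43], 0], [[0.0067, -0.096, 0], [-0.237, 0, -0.43], 0], [[0.0067, -0.096, 0], [-0.237, 0, -0.43], 0], [[0.0067, -0.096, 0], [-0.237, 0, -0.43], 0]])

```text
clock: 2.4
tool_pos: [0.5102, -0.1148, 0.2022]
eef_rot: [0.811, 0.011, -0.585, 0.029]
contact_force: [0.2, -0.2, -0.1]
opening: 1.003
```

Call:
play_rows(targets=[[[0, 0, 0], [0, 0, 0], 0], [[0, 0, 0], [0, 0, 0], 0], [[0, 0, 0], [0, 0, 0], 0], [[0, 0, 0], [0, 0, 0], 0]])

```text
clock: 2.8
tool_pos: [0.5137, -0.1127, 0.2033]
eef_rot: [0.811, 0.013, -0.583, 0.03]
contact_force: [0.6, 0.3, 0.7]
opening: 1.0
```

```bash
cat > g.py <<'E'
from h import *
y=np.radians(4);h=np.array([np.cos(y),np.sin(y),0]);t=np.radians(27.5)
d=h*np.sin(t)-np.array([0,0,np.cos(t)]); ty=np.array([np.sin(y),-np.cos(y),0])
TR=np.column_stack([d,ty,np.cross(d,ty)])
G=np.array([.5406,-.0964,.0803])
E
python3 - <<'E'
from g import *
s,m=st()
print("rotvec to target",R.from_matrix(TR@m.T).as_rotvec().round(4),"shift units to grasp",((G-s["tool_pos"])/.04).round(3),"along d",((G-s["tool_pos"])@d), "pre err", (G-.1*d-s["tool_pos"]).round(4))
E
```

```text
t 2.8 q [ 0.265  0.514 -0.172  2.201  0.49   0.122 -1.858] p [ 0.5137 -0.1127  0.2033] F [0.6 0.3 0.7] open 1.0
[[ 0.319  0.056 -0.946]
 [-0.014 -0.998 -0.063]
 [-0.948  0.033 -0.317]]
rotvec to target [ 0.0429 -0.1545  0.0167] shift units to grasp [ 0.673  0.407 -3.074] along d 0.12198593742478364 pre err [-0.0191  0.0131 -0.0343]
```

```bash
cat > kin.py <<'E'
import numpy as np, itertools
from scipy.spatial.transform import Rotation as R
from scipy.optimize import least_squares
D=[([1.2538067 ,.68998733,-.19452183,1.56635456,.15734437,.90247771,-.21511175],[.21449643,-.58634538,.22640536],[-.6960832,-.12405014,.69641926,-.12280052])]
def rz(a): c,s=np.cos(a),np.sin(a); return np.array([[c,-s,0],[s,c,0],[0,0,1]])
def ry(a): c,s=np.cos(a),np.sin(a); return np.array([[c,0,s],[0,1,0],[-s,0,c]])
def chain(q,sg):
    M=[];A=np.eye(3)
    for i in range(7):
        A=A@(rz(sg[i]*q[i]) if i%2==0 else ry(q[i])); M.append(A)
    return M
def fitR(qs,Rs):
    best=None
    for s in itertools.product([1,-1],repeat=4):
        sg=[s[0],1,s[1],1,s[2],1,s[3]]
        T=[chain(q,sg)[-1].T@m for q,m in zip(qs,Rs)]
        T0=R.from_matrix(T).mean(); e=max((R.from_matrix(t)*T0.inv()).magnitude() for t in T)
        if best is None or e<best[0]: best=(e,sg,T0)
        print(sg,round(e,4))
    return best
E
python3 - <<'E'
from kin import *
from h import r
s=r.get_state()
qs=[[1.2538067 ,.68998733,-.19452183,1.56635456,.15734437,.90247771,-.21511175],[ 0.137,0.555,-0.085,1.756,0.056,0.831,-1.464],[0.145,0.553,-0.078,1.76,0.057,0.831,-1.462],s["q"]]
Rs=[R.from_quat([-.6960832,-.12405014,.69641926,-.12280052]).as_matrix(),
 np.array([[0.002,.079,-.997],[.003,-.997,-.079],[-1,-.003,-.002]]),np.array([[-.001,.069,-.998],[-.001,-.998,-.069],[-1,.001,.001]]),R.from_quat(s["eef_rot"]).as_matrix()]
b=fitR(qs,Rs); print(b[0],b[1],b[2].as_matrix().round(3))
P=[[.2145,-.5863,.2264],[.5453,-.0917,.2551],[.5419,-.0994,.2551],s["tool_pos"]]
# positions linear in offsets: p = p0 + sum M_i o_i with o in xz for links 2,4,6(7)
A=[];y=[]
for q,p in zip(qs,P):
    M=chain(q,b[1]); A.append(np.hstack([np.array([[0],[0],[1]]),M[2][:,[0,2]],M[4][:,[0,2]],M[6][:,[2]]])); y+=p
A=np.vstack(A); x,res,rk,sv=np.linalg.lstsq(A,np.array(y),rcond=1e-3); print(x.round(3),rk,sv.round(3),(A@x-y).round(4))
A2=A[:,[0,2,4,5]];x,res,rk,sv=np.linalg.lstsq(A2,np.array(y),rcond=None); print(x.round(3),rk,sv.round(3),(A2@x-y).round(4))
E
```

```text
[1, 1, 1, 1, 1, 1, 1] 0.4234
[1, 1, 1, 1, 1, 1, -1] 1.8422
[1, 1, 1, 1, -1, 1, 1] 0.8135
[1, 1, 1, 1, -1, 1, -1] 1.6803
[1, 1, -1, 1, 1, 1, 1] 0.3635
[1, 1, -1, 1, 1, 1, -1] 1.9882
[1, 1, -1, 1, -1, 1, 1] 0.857
[1, 1, -1, 1, -1, 1, -1] 1.8211
[-1, 1, 1, 1, 1, 1, 1] 2.515
[-1, 1, 1, 1, 1, 1, -1] 0.6906
[-1, 1, 1, 1, -1, 1, 1] 2.7297
[-1, 1, 1, 1, -1, 1, -1] 0.2178
[-1, 1, -1, 1, 1, 1, 1] 2.3283
[-1, 1, -1, 1, 1, 1, -1] 0.6589
[-1, 1, -1, 1, -1, 1, 1] 2.5531
[-1, 1, -1, 1, -1, 1, -1] 0.0006
0.0006442512219646349 [-1, 1, -1, 1, -1, 1, -1] [[-0. -1.  0.]
 [-0. -0. -1.]
 [ 1. -0. -0.]]Traceback (most recent call last):
  File "<stdin>", line 12, in <module>
ValueError: operands could not be broadcast together with shapes (9,) (3,)
```

Run:
```python
from kin import *
from h import r
s=r.get_state()
qs=[[1.2538067 ,.68998733,-.19452183,1.56635456,.15734437,.90247771,-.21511175],[ 0.137,0.555,-0.085,1.756,0.056,0.831,-1.464],[0.145,0.553,-0.078,1.76,0.057,0.831,-1.462],s["q"]]
sg=[-1,1,-1,1,-1,1,-1]
P=[[.2145,-.5863,.2264],[.5453,-.0917,.2551],[.5419,-.0994,.2551],list(s["tool_pos"])]
A=[];y=[]
for q,p in zip(qs,P):
    M=chain(q,sg); A.append(np.hstack([np.array([[0],[0],[1]]),M[2][:,[0,2]],M[4][:,[0,2]],M[5][:,[0,2]]])); y+=list(p)
A=np.vstack(A)
for cols in([0,2,4,6],[0,1,2,4,6],[0,1,2,3,4,6],list(range(7))):
    x,res,rk,sv=np.linalg.lstsq(A[:,cols],np.array(y),rcond=None); print(cols,x.round(3),sv.round(3),(A[:,cols]@x-y).round(4))
```

```text
[0, 2, 4, 6] [-0.07   0.766  0.195  0.197] [3.578 1.748 0.364 0.115] [ 0.0193 -0.0056 -0.0244 -0.0008  0.0338 -0.0029 -0.      0.0351 -0.0025
 -0.0043  0.0167  0.0298]
[0, 1, 2, 4, 6] [-0.011 -0.152  0.862  0.287  0.355] [3.811 2.294 0.429 0.149 0.102] [ 0.0134 -0.0246 -0.0108 -0.011   0.0305 -0.0016 -0.0111  0.0317 -0.0014
 -0.0016  0.0137  0.0138]
[0, 1, 2, 3, 4, 6] [-0.051 -0.151  0.869 -0.009  0.273  0.336] [3.966 2.795 0.501 0.428 0.141 0.048] [ 0.0123 -0.0249 -0.0115 -0.0109  0.03   -0.0012 -0.0109  0.0314 -0.001
 -0.0015  0.0157  0.0137]
[0, 1, 2, 3, 4, 5, 6] [-0.345 -0.001  0.883 -0.092  0.14   0.087  0.114] [3.967 3.413 0.502 0.453 0.376 0.124 0.041] [ 0.0029 -0.0143 -0.0189 -0.0067  0.0265  0.0102 -0.0057  0.0291  0.011
  0.0004  0.0025 -0.0023]
```

Call:
play_rows(targets=[[[0, 0.03, 0], [0.5, 0.3, -0.3], 0], [[0, 0, 0], [0.5, 0.2, -0.3], 0], [[0, 0, 0], [0, 0, 0], 0]])

```text
clock: 3.1
tool_pos: [0.556, -0.0903, 0.1784]
eef_rot: [0.803, 0.015, -0.595, 0.03]
contact_force: [-0.4, 0.3, 0.2]
opening: 1.0
```

```bash
cat > fit.py <<'E'
from kin import *
import json,os
from h import r
sg=[-1,1,-1,1,-1,1,-1]
def log():
    s=r.get_state(); L=json.load(open("log.json")) if os.path.exists("log.json") else [[[1.2538067 ,.68998733,-.19452183,1.56635456,.15734437,.90247771,-.21511175],[.21449643,-.58634538,.22640536]],[[0.145,0.553,-0.078,1.76,0.057,0.831,-1.462],[.5419,-.0994,.2551]],[[ 0.265,.514,-.172,2.201,.49,.122,-1.858],[.5137,-.1127,.2033]]]
    L.append([list(s["q"]),list(s["tool_pos"])]); json.dump(L,open("log.json","w")); return L
def rows(q):
    M=chain(q,sg); return np.hstack([np.eye(3),M[0][:,:2],M[2],M[4],M[5][:,[0,1]],M[6]])
def fit(L,lam=2e-3):
    A=np.vstack([rows(q) for q,p in L]); y=np.concatenate([p for q,p in L])
    n=A.shape[1]; x=np.linalg.solve(A.T@A+lam**2*np.eye(n),A.T@y); print("x",x.round(3),"res",np.abs(A@x-y).max().round(4)); return x
E
python3 - <<'E'
from fit import *
from h import st
L=log(); st(); 
for l in (1e-2,2e-3,1e-4): fit(L,l)
E
```

```text
t 3.1 q [ 0.189  0.597 -0.157  2.1    0.475  0.172 -1.891] p [ 0.556  -0.0903  0.1784] F [-0.4  0.3  0.2] open 1.0
[[ 0.292  0.06  -0.955]
 [-0.011 -0.998 -0.067]
 [-0.957  0.03  -0.29 ]]
x [ 0.094 -0.048  0.03   0.052 -0.076  0.044  0.09   0.548 -0.03  -0.022
  0.192  0.009 -0.022  0.04  -0.07   0.115] res 0.0011
x [ 0.13  -0.098  0.083  0.015 -0.106  0.05   0.119  0.568 -0.009 -0.021
  0.212 -0.002 -0.021  0.088 -0.092  0.153] res 0.0001
x [ 0.133 -0.102  0.087  0.013 -0.108  0.051  0.12   0.569 -0.007 -0.021
  0.213 -0.003 -0.021  0.091 -0.094  0.156] res 0.0
```

Run:
```python
from fit import *
import itertools
L=json.load(open("log.json"))
A=np.vstack([rows(q) for q,p in L]); y=np.concatenate([p for q,p in L])
names=["bx","by","bz","0x","0y","2x","2y","2z","4x","4y","4z","5x","5y","6x","6y","6z"]
core=[2,7,10,15]
out=[]
for k in (0,1,2,3):
  for ex in itertools.combinations([i for i in range(16) if i not in core],k):
    c=core+list(ex); x,_,rk,_=np.linalg.lstsq(A[:,c],y,rcond=None)
    out.append((np.abs(A[:,c]@x-y).max(),k,[names[i] for i in c],x.round(3)))
for k in range(4):
  for o in sorted([o for o in out if o[1]==k],key=lambda o:o[0])[:7]: print(round(o[0],4),o[2][4:],o[3])
```

```text
0.0358 [] [-0.066  0.754  0.203  0.191]
0.0008 ['2y'] [ 0.35   0.559  0.345  0.336 -0.046]
0.0012 ['0y'] [ 0.342  0.569  0.344  0.341 -0.046]
0.0026 ['4y'] [ 0.299  0.55   0.348  0.279 -0.049]
0.0026 ['5y'] [ 0.299  0.55   0.348  0.279 -0.049]
0.0278 ['by'] [ 0.294  0.585  0.301  0.339 -0.04 ]
0.0297 ['0x'] [0.056 0.442 0.157 0.088 0.216]
0.0328 ['2x'] [-0.006  0.85   0.297  0.35  -0.161]
0.0002 ['0y', '2y'] [ 0.348  0.563  0.345  0.338 -0.017 -0.029]
0.0005 ['2y', '4y'] [ 0.346  0.558  0.345  0.33  -0.042 -0.005]
0.0005 ['2y', '5y'] [ 0.346  0.558  0.345  0.33  -0.042 -0.005]
0.0006 ['0x', '2y'] [ 0.35   0.555  0.343  0.333  0.004 -0.046]
0.0006 ['0x', '0y'] [ 0.344  0.58   0.349  0.348 -0.01  -0.047]
0.0007 ['2y', '5x'] [ 0.352  0.558  0.345  0.336 -0.047 -0.001]
0.0008 ['2y', '6y'] [ 0.35   0.559  0.345  0.335 -0.046  0.   ]
0.0002 ['0y', '2x', '2y'] [ 0.347  0.565  0.345  0.339 -0.019 -0.002 -0.027]
0.0002 ['0y', '2y', '6y'] [ 0.348  0.563  0.345  0.338 -0.019 -0.027 -0.   ]
0.0002 ['0y', '2y', '4x'] [ 0.346  0.563  0.344  0.337 -0.017 -0.029 -0.   ]
0.0002 ['bx', '0y', '2y'] [ 0.348  0.563  0.345  0.338 -0.    -0.018 -0.028]
0.0002 ['0y', '2y', '6x'] [ 0.348  0.563  0.345  0.338 -0.018 -0.028 -0.   ]
0.0002 ['0y', '2y', '5x'] [ 0.348  0.563  0.345  0.338 -0.017 -0.029 -0.   ]
0.0002 ['by', '0y', '2y'] [ 0.348  0.563  0.345  0.338 -0.    -0.018 -0.028]
```

```bash
cat > ik.py <<'E'
from kin import *
sg=[-1,1,-1,1,-1,1,-1]
T0=np.array([[0,-1,0],[0,0,-1],[1,0,0.]])
lo=np.array([-3.01,-.46,-1.47,.13,-1,.04,-2.66]);hi=np.array([3.01,2.08,1.51,2.56,4.14,2.09,2.66])
def fk(q):
    M=chain(q,sg); p=np.array([0,0,.348])+M[0]@[0,-.0175,0]+M[2]@[0,-.0285,.563]+M[4]@[0,0,.345]+M[6]@[0,0,.338]
    return p,M[6]@T0
def ik(p,Rm,q0=None,n=30,seed=0,reg=0.0,qref=None):
    rng=np.random.default_rng(seed); best=[]
    for k in range(n):
        x0=np.clip(q0,lo+.01,hi-.01) if (k==0 and q0 is not None) else rng.uniform(lo,hi)
        if k>0 : x0[0]=rng.uniform(-1,1.2)
        def f(q):
            pp,RR=fk(q); e=[*(10*(pp-p)),*R.from_matrix(RR@Rm.T).as_rotvec()]
            return e
        s=least_squares(f,x0,bounds=(lo,hi)); 
        if s.cost<1e-7: best.append(s.x)
    return best
def frame(yaw,tilt,flip):
    # tool x leaning by tilt, tip toward heading yaw; tool y horizontal
    h=np.array([np.cos(yaw),np.sin(yaw),0]);d=h*np.sin(tilt)-np.array([0,0,np.cos(tilt)]); ty=np.array([np.sin(yaw),-np.cos(yaw),0])*(-1 if flip else 1)
    return np.column_stack([d,ty,np.cross(d,ty)])
E
python3 - <<'E'
from ik import *
from h import r
np.set_printoptions(suppress=True,precision=2,linewidth=150)
q=r.get_state()["q"]; print(fk(q)[0],r.get_state()["tool_pos"])
y=np.radians(4);t=np.radians(27.5)
G=np.array([.5406,-.0964,.0803])
for nm,dz,fl in(("grasp",0,0),("grasp",0,1),("up10",.1,0),("up10",.1,1),("up15",.15,0),("up15",.15,1)):
    B=ik(G+[0,0,dz],frame(y,t,fl),q,40); print(nm,fl,len(B))
    for b in B[:6]: print(b)
E
```

```text
[ 0.56 -0.09  0.18] [ 0.56 -0.09  0.18]
grasp 0 16
[ 0.54  0.9  -0.64  2.35  2.49  0.6   2.51]
[ 0.61  0.93 -0.76  2.34  2.37  0.66  2.65]
[ 0.39  0.85 -0.38  2.35  2.82  0.53  2.16]
[ 0.3   0.84 -0.23  2.36  3.03  0.51  1.93]
[-0.13  0.93  0.5   2.38  3.85  0.76  1.05]
[ 0.45  0.86 -0.48  2.35  2.69  0.55  2.3 ]
grasp 1 27
[ 0.39  0.85 -0.38  2.35  2.81  0.53 -0.98]
[ 0.87  1.27 -1.41  2.33  1.96  1.18  0.04]
[ 0.58  0.92 -0.72  2.34  2.41  0.64 -0.53]
[ 0.41  0.86 -0.42  2.35  2.76  0.53 -0.92]
[ 0.54  0.9  -0.63  2.35  2.5   0.6  -0.64]
[ 0.73  1.03 -1.    2.34  2.17  0.82 -0.24]
up10 0 18
[0.12 0.59 0.06 2.31 3.68 0.27 1.24]
[-0.    0.61  0.25  2.32  3.95  0.35  0.97]
[ 0.49  0.62 -0.52  2.29  2.33  0.28  2.61]
[ 0.22  0.59 -0.1   2.3   3.35  0.23  1.58]
[ 0.23  0.59 -0.11  2.3   3.32  0.22  1.6 ]
[ 0.24  0.59 -0.13  2.3   3.28  0.22  1.65]
up10 1 30
[ 0.52  0.63 -0.57  2.29  2.25  0.3  -0.45]
[ 0.89  0.93 -1.33  2.27  1.74  0.87  0.11]
[ 0.89  0.93 -1.34  2.27  1.73  0.88  0.11]
[ 0.47  0.62 -0.49  2.29  2.38  0.27 -0.59]
[ 0.76  0.76 -1.    2.28  1.86  0.57 -0.04]
[ 0.77  0.76 -1.02  2.28  1.85  0.59 -0.03]
up15 0 20
[ 0.3   0.48 -0.21  2.25  3.08  0.05  1.84]
[ 0.37  0.49 -0.31  2.24  2.26  0.07  2.66]
[ 0.17  0.48 -0.02  2.25  4.13  0.11  0.78]
[ 0.22  0.48 -0.09  2.25  3.93  0.08  0.98]
[ 0.23  0.48 -0.11  2.25  3.83  0.07  1.09]
[ 0.35  0.49 -0.29  2.25  2.4   0.06  2.52]
up15 1 30
[ 0.39  0.49 -0.34  2.24  2.14  0.08 -0.36]
[ 0.96  0.87 -1.46  2.22  1.55  0.9   0.26]
[ 0.45  0.5  -0.44  2.24  1.88  0.13 -0.1 ]
[ 0.4   0.49 -0.36  2.24  2.08  0.09 -0.3 ]
[ 0.47  0.51 -0.47  2.24  1.84  0.14 -0.06]
[ 0.68  0.57 -0.81  2.23  1.63  0.34  0.16]
```

Run:
```python
from ik import *
from h import r
np.set_printoptions(suppress=True,precision=2,linewidth=150)
t=np.radians(27.5)
def near(p,yaw,fl,q0,z=0):
    Rm=frame(np.radians(yaw),t,fl); p=np.array(p)
    s=least_squares(lambda q:[*(30*(fk(q)[0]-p)),*(3*R.from_matrix(fk(q)[1]@Rm.T).as_rotvec()),*(.01*(q-q0))],np.clip(q0,lo+.01,hi-.01),bounds=(lo,hi)); 
    return s.x, np.linalg.norm(fk(s.x)[0]-p)
q0=np.array([.39,.85,-.38,2.35,2.81,.53,-.98])
G=np.array([.5406,-.0964,.0803]); d=frame(np.radians(4),t,1)[:,0]
print("grasp",near(G,4,1,q0)); print("pre",near(G-.1*d,4,1,q0)); print("pre6",near(G-.06*d,4,1,q0))
q0[6]+=np.pi; print("lift8 flipped",near(G+[0,0,.08],4,0,q0))
for xc in (.5,.52,.545):
  yc=.104+(xc-.547)*.1+.031
  for z in (.1653,.18,.2): print("bar",xc,z,near([xc-.003,yc,z],5.5,0,q0))
for z in (.074,.12,.17): print("mat",z,near([.43,-.369,z],-26,0,q0))
```

```text
grasp (array([ 0.39,  0.85, -0.38,  2.35,  2.82,  0.53, -0.98]), np.float64(1.8621936530666121e-09))
pre (array([ 0.44,  0.61, -0.4 ,  2.43,  2.8 ,  0.36, -0.99]), np.float64(1.3753965184823857e-07))
pre6 (array([ 0.42,  0.71, -0.39,  2.41,  2.8 ,  0.44, -0.98]), np.float64(7.244772706736435e-08))
lift8 flipped (array([ 0.37,  0.65, -0.34,  2.31,  2.77,  0.29,  2.17]), np.float64(1.697761987484193e-07))
bar 0.5 0.1653 (array([-0.22,  0.62, -0.36,  2.42,  2.27,  0.5 ,  2.09]), np.float64(4.4816497792661785e-07))
bar 0.5 0.18 (array([-0.25,  0.58, -0.32,  2.41,  2.23,  0.44,  2.13]), np.float64(5.618139814321034e-07))
bar 0.5 0.2 (array([-0.29,  0.52, -0.24,  2.39,  2.18,  0.36,  2.18]), np.float64(8.045914313017537e-07))
bar 0.52 0.1653 (array([-0.24,  0.63, -0.31,  2.37,  2.26,  0.45,  2.13]), np.float64(5.130462523586597e-07))
bar 0.52 0.18 (array([-0.27,  0.59, -0.26,  2.35,  2.23,  0.39,  2.16]), np.float64(6.475003076320885e-07))
bar 0.52 0.2 (array([-0.33,  0.53, -0.16,  2.34,  2.2 ,  0.3 ,  2.19]), np.float64(9.13750065702855e-07))
bar 0.545 0.1653 (array([-0.26,  0.63, -0.23,  2.3 ,  2.26,  0.37,  2.16]), np.float64(6.156805947762962e-07))
bar 0.545 0.18 (array([-0.31,  0.6 , -0.17,  2.29,  2.25,  0.31,  2.17]), np.float64(7.644993481897226e-07))
bar 0.545 0.2 (array([-0.39,  0.55, -0.03,  2.27,  2.27,  0.22,  2.14]), np.float64(9.974942476827212e-07))
mat 0.074 (array([ 0.89,  0.86, -0.32,  2.31,  2.9 ,  0.48,  2.1 ]), np.float64(1.564217754996881e-07))
mat 0.12 (array([ 0.89,  0.75, -0.31,  2.29,  2.87,  0.36,  2.11]), np.float64(1.8844346038803904e-07))
mat 0.17 (array([ 0.88,  0.63, -0.29,  2.26,  2.83,  0.21,  2.12]), np.float64(2.4592241982183944e-07))
```

```bash
cat > plan.py <<'E'
from ik import *
from h import r
np.set_printoptions(suppress=True,precision=3,linewidth=150)
def deltas(poses,p0,R0):
    out=[];P,Q=p0,R0
    for p,m in poses:
        rv=R.from_matrix(m@Q.T).as_rotvec(); out.append((rv.round(3),((p-P)/.04).round(3)))
        # accumulate the rounded command
        Q=R.from_rotvec(rv.round(3)).as_matrix()@Q; P=P+((p-P)/.04).round(3)*.04
    return out
def show(ds):
    for i in range(0,len(ds),5): print("["+", ".join(f"[{list(map(float,a))}, {list(map(float,b))}, G]" for a,b in ds[i:i+5])+"]")
E
python3 - <<'E'
from plan import *
s=r.get_state(); q=s["q"]; qe=np.array([.44,.61,-.40,2.43,2.80,.36,-.99])
N=30; poses=[]
for i in range(1,N+1):
    a=i/N; qq=q+(qe-q)*a; qq[5]+=.3*np.sin(np.pi*a); qq[3]-=.15*np.sin(np.pi*a); poses.append(fk(qq))
    if i%3==0: p,m=fk(qq); print(i,p,"tip",p+m[:,0]*.025,"tcp axis",m[:,0],"y",m[:,1],qq[5])
ds=deltas(poses,s["tool_pos"],R.from_quat(s["eef_rot"]).as_matrix())
print(max(np.linalg.norm(a) for a,b in ds),max(np.linalg.norm(b) for a,b in ds)*40)
show(ds)
E
```

```text
3 [ 0.54  -0.125  0.176] tip [ 0.546 -0.127  0.152] tcp axis [ 0.234 -0.099 -0.967] y [ 0.33  -0.928  0.175] 0.28366238846390224
6 [ 0.534 -0.167  0.182] tip [ 0.539 -0.172  0.158] tcp axis [ 0.211 -0.21  -0.955] y [ 0.568 -0.768  0.295] 0.386075389155669
9 [ 0.538 -0.209  0.194] tip [ 0.544 -0.217  0.171] tcp axis [ 0.228 -0.32  -0.92 ] y [ 0.755 -0.538  0.375] 0.47122743509692044
12 [ 0.551 -0.241  0.208] tip [ 0.558 -0.251  0.187] tcp axis [ 0.281 -0.404 -0.871] y [ 0.877 -0.26   0.403] 0.5326218149894913
15 [ 0.568 -0.257  0.221] tip [ 0.577 -0.268  0.2  ] tcp axis [ 0.357 -0.443 -0.822] y [0.924 0.041 0.38 ] 0.5660873834174545
18 [ 0.582 -0.254  0.227] tip [ 0.593 -0.265  0.207] tcp axis [ 0.441 -0.428 -0.789] y [0.887 0.34  0.311] 0.5701868616225096
21 [ 0.587 -0.232  0.223] tip [ 0.6   -0.241  0.203] tcp axis [ 0.51  -0.359 -0.782] y [0.761 0.612 0.216] 0.5463575283629569
24 [ 0.576 -0.194  0.209] tip [ 0.589 -0.2    0.189] tcp axis [ 0.545 -0.246 -0.802] y [0.546 0.829 0.117] 0.49877052905472374
27 [ 0.545 -0.147  0.19 ] tip [ 0.558 -0.15   0.169] tcp axis [ 0.531 -0.108 -0.8
[... 1099 characters left out ...]
0.049], G], [[-0.037, 0.018, 0.096], [0.102, 0.08, 0.024], G], [[-0.034, 0.019, 0.097], [0.075, 0.134, -0.005], G], [[-0.031, 0.02, 0.099], [0.043, 0.186, -0.034], G]]
[[[-0.028, 0.022, 0.101], [0.004, 0.235, -0.061], G], [[-0.025, 0.024, 0.102], [-0.041, 0.278, -0.089], G], [[-0.022, 0.026, 0.105], [-0.091, 0.318, -0.113], G], [[-0.02, 0.027, 0.105], [-0.145, 0.35, -0.133], G], [[-0.018, 0.028, 0.107], [-0.201, 0.375, -0.15], G]]
[[[-0.015, 0.029, 0.109], [-0.258, 0.394, -0.161], G], [[-0.014, 0.03, 0.109], [-0.316, 0.403, -0.167], G], [[-0.012, 0.031, 0.11], [-0.371, 0.406, -0.168], G], [[-0.01, 0.03, 0.111], [-0.422, 0.401, -0.162], G], [[-0.009, 0.03, 0.112], [-0.468, 0.389, -0.151], G]]
```

```bash
cat > p1.py <<'E'
from plan import *
s=r.get_state(); q=s["q"]; qe=np.array([.44,.61,-.40,2.43,2.80,.36,-.99])
import sys
a0=float(sys.argv[1]);N=int(sys.argv[2]); poses=[]
b=lambda a:np.array([-.2,0,0,-.15,0,.3,0])*np.sin(np.pi*a)
qs=(q-b(a0))
for i in range(1,N+1):
    k=i/N; a=a0+(1-a0)*k; qq=qs+(qe-qs)*k+b(a); poses.append(fk(qq))
ds=deltas(poses,s["tool_pos"],R.from_quat(s["eef_rot"]).as_matrix())
print("q",q,max(np.linalg.norm(a) for a,b in ds),max(np.linalg.norm(b) for a,b in ds)*40)
show(ds)
E
python3 p1.py 0 25
```

```text
q [ 0.189  0.597 -0.157  2.1    0.475  0.172 -1.891] 0.151499174915245 26.71631711145831
[[[-0.064, 0.03, 0.134], [-0.131, 0.037, -0.041], G], [[-0.068, 0.027, 0.132], [-0.087, -0.026, -0.012], G], [[-0.069, 0.024, 0.13], [-0.036, -0.076, 0.018], G], [[-0.072, 0.02, 0.127], [0.019, -0.117, 0.047], G], [[-0.073, 0.017, 0.125], [0.073, -0.143, 0.077], G]]
[[[-0.074, 0.014, 0.122], [0.122, -0.157, 0.102], G], [[-0.072, 0.011, 0.12], [0.164, -0.16, 0.124], G], [[-0.072, 0.008, 0.117], [0.198, -0.152, 0.139], G], [[-0.069, 0.007, 0.115], [0.218, -0.137, 0.148], G], [[-0.067, 0.006, 0.113], [0.227, -0.115, 0.148], G]]
[[[-0.064, 0.006, 0.112], [0.223, -0.09, 0.14], G], [[-0.06, 0.006, 0.111], [0.205, -0.062, 0.123], G], [[-0.057, 0.007, 0.109], [0.176, -0.036, 0.099], G], [[-0.052, 0.01, 0.109], [0.134, -0.009, 0.068], G], [[-0.048, 0.012, 0.108], [0.083, 0.015, 0.031], G]]
[[[-0.044, 0.015, 0.108], [0.022, 0.037, -0.01], G], [[-0.04, 0.019, 0.107], [-0.046, 0.057, -0.05], G], [[-0.036, 0.022, 0.107], [-0.12, 0.074, -0.09], G], [[-0.032, 0.025, 0.108], [-0.199, 0.088, -0.127], G], [[-0.027, 0.029, 0.107], [-0.28, 0.102, -0.158], G]]
[[[-0.025, 0.032, 0.107], [-0.361, 0.112, -0.182], G], [[-0.02, 0.034, 0.108], [-0.437, 0.122, -0.196], G], [[-0.018, 0.035, 0.108], [-0.509, 0.131, -0.201], G], [[-0.014, 0.036, 0.108], [-0.573, 0.137, -0.197], G], [[-0.012, 0.035, 0.109], [-0.626, 0.144, -0.183], G]]
```

Call:
play_rows(targets=[[[-0.064, 0.03, 0.125], [-0.13, 0.04, 0.02], 0], [[-0.065, 0.027, 0.125], [-0.087, -0.026, 0.02], 0], [[-0.069, 0.024, 0.125], [-0.036, -0.076, 0.03], 0], [[-0.072, 0.02, 0.125], [0.02, -0.117, 0.05], 0], [[-0.073, 0.017, 0.125], [0.073, -0.143, 0.077], 0]])

```text
clock: 3.6
tool_pos: [0.5461, -0.1061, 0.1873]
eef_rot: [0.705, 0.158, -0.598, 0.347]
contact_force: [-0.6, -0.2, 0.0]
opening: 1.001
```

```bash
python3 p1.py 0.2 20
```

```text
q [ 0.045  0.584 -0.085  2.086  0.821  0.337 -1.614] 0.14505860884483898 25.544095208090653
[[[-0.071, 0.025, 0.124], [0.049, -0.143, 0.069], G], [[-0.071, 0.02, 0.121], [0.104, -0.156, 0.093], G], [[-0.07, 0.017, 0.119], [0.147, -0.159, 0.111], G], [[-0.068, 0.014, 0.117], [0.18, -0.152, 0.123], G], [[-0.066, 0.012, 0.116], [0.2, -0.134, 0.125], G]]
[[[-0.062, 0.011, 0.113], [0.208, -0.112, 0.121], G], [[-0.059, 0.01, 0.113], [0.201, -0.083, 0.107], G], [[-0.054, 0.011, 0.111], [0.18, -0.055, 0.085], G], [[-0.05, 0.011, 0.111], [0.148, -0.024, 0.057], G], [[-0.046, 0.014, 0.11], [0.102, 0.005, 0.023], G]]
[[[-0.041, 0.015, 0.11], [0.046, 0.033, -0.013], G], [[-0.036, 0.019, 0.11], [-0.018, 0.058, -0.052], G], [[-0.032, 0.021, 0.109], [-0.091, 0.081, -0.089], G], [[-0.028, 0.024, 0.109], [-0.167, 0.101, -0.123], G], [[-0.024, 0.027, 0.109], [-0.247, 0.119, -0.152], G]]
[[[-0.02, 0.03, 0.11], [-0.326, 0.136, -0.172], G], [[-0.016, 0.031, 0.109], [-0.404, 0.148, -0.184], G], [[-0.013, 0.032, 0.11], [-0.475, 0.161, -0.187], G], [[-0.01, 0.032, 0.11], [-0.538, 0.17, -0.182], G], [[-0.008, 0.032, 0.111], [-0.591, 0.176, -0.166], G]]
```

Call:
play_rows(targets=[[[-0.071, 0.025, 0.124], [0.05, -0.143, 0.07], 0], [[-0.071, 0.02, 0.121], [0.1, -0.156, 0.09], 0], [[-0.07, 0.017, 0.119], [0.147, -0.159, 0.111], 0], [[-0.068, 0.014, 0.117], [0.18, -0.152, 0.123], 0], [[-0.066, 0.012, 0.116], [0.2, -0.134, 0.125], 0]])

```text
clock: 4.1
tool_pos: [0.5735, -0.1358, 0.2082]
eef_rot: [0.531, 0.267, -0.519, 0.614]
contact_force: [0.5, -0.6, 0.7]
opening: 0.999
```

Call:
play_rows(targets=[[[-0.062, 0.011, 0.113], [0.208, -0.112, 0.121], 0], [[-0.059, 0.01, 0.113], [0.2, -0.083, 0.107], 0], [[-0.054, 0.011, 0.111], [0.18, -0.055, 0.085], 0], [[-0.05, 0.011, 0.111], [0.148, -0.024, 0.057], 0], [[-0.046, 0.014, 0.11], [0.1, 0.005, 0.02], 0]])

```text
clock: 4.6
tool_pos: [0.607, -0.1462, 0.2237]
eef_rot: [0.338, 0.348, -0.374, 0.791]
contact_force: [0.9, -0.5, 0.7]
opening: 1.001
```

```bash
python3 p1.py 0.6 12
```

```text
q [-0.06   0.593  0.025  2.167  1.914  0.398 -1.43 ] 0.1002297361066066 17.56728778155581
[[[-0.033, 0.026, 0.091], [-0.049, 0.008, -0.085], G], [[-0.03, 0.026, 0.091], [-0.074, 0.037, -0.101], G], [[-0.026, 0.026, 0.091], [-0.109, 0.05, -0.115], G], [[-0.023, 0.025, 0.091], [-0.147, 0.064, -0.124], G], [[-0.019, 0.025, 0.091], [-0.185, 0.078, -0.131], G]]
[[[-0.017, 0.024, 0.091], [-0.224, 0.093, -0.134], G], [[-0.013, 0.024, 0.092], [-0.261, 0.106, -0.132], G], [[-0.011, 0.022, 0.092], [-0.298, 0.121, -0.127], G], [[-0.008, 0.02, 0.092], [-0.33, 0.135, -0.116], G], [[-0.007, 0.019, 0.093], [-0.358, 0.149, -0.103], G]]
[[[-0.005, 0.015, 0.094], [-0.381, 0.161, -0.085], G], [[-0.003, 0.013, 0.094], [-0.399, 0.172, -0.064], G]]
```

Call:
play_rows(targets=[[[-0.033, 0.026, 0.091], [-0.05, 0.01, -0.085], 0], [[-0.03, 0.026, 0.091], [-0.074, 0.037, -0.1], 0], [[-0.026, 0.026, 0.091], [-0.109, 0.05, -0.115], 0], [[-0.023, 0.025, 0.091], [-0.147, 0.064, -0.124], 0], [[-0.019, 0.025, 0.091], [-0.185, 0.078, -0.131], 0]])

```text
clock: 5.1
tool_pos: [0.5839, -0.1369, 0.2012]
eef_rot: [0.175, 0.438, -0.228, 0.852]
contact_force: [-0.2, 0.1, -0.0]
opening: 1.003
```

Call:
play_rows(targets=[[[-0.017, 0.024, 0.091], [-0.224, 0.093, -0.134], 0], [[-0.013, 0.024, 0.092], [-0.26, 0.106, -0.132], 0], [[-0.011, 0.022, 0.092], [-0.298, 0.121, -0.127], 0], [[-0.008, 0.02, 0.092], [-0.33, 0.135, -0.116], 0], [[-0.007, 0.019, 0.093], [-0.358, 0.149, -0.103], 0]])

```text
clock: 5.6
tool_pos: [0.5249, -0.1128, 0.1768]
eef_rot: [0.034, 0.504, -0.05, 0.861]
contact_force: [-0.1, 0.3, 0.2]
opening: 0.997
```

Call:
play_rows(targets=[[[0, 0, 0], [0, 0, 0], 0], [[0, 0, 0], [0, 0, 0], 0]])

```text
clock: 5.8
tool_pos: [0.5262, -0.1131, 0.177]
eef_rot: [0.036, 0.503, -0.052, 0.862]
contact_force: [1.0, -0.6, 0.4]
opening: 1.001
```

```bash
cat > to.py <<'E'
from plan import *
from h import st
def to(p,yaw,flip,tilt=27.5):
    s=r.get_state(); m=R.from_quat(s["eef_rot"]).as_matrix(); T=frame(np.radians(yaw),np.radians(tilt),flip)
    print("t",s["clock"].round(2),"q",s["q"],"p",s["tool_pos"],"F",s["contact_force"].round(1),"open",s["opening"].round(3))
    print("rotvec",R.from_matrix(T@m.T).as_rotvec().round(4),"shift units",((np.array(p)-s["tool_pos"])/.04).round(3))
G=np.array([.5406,-.0964,.0803]); D=frame(np.radians(4),np.radians(27.5),1)[:,0]
E
python3 -c "
from to import *
print(G-.1*D); to(G-.1*D,4,1)"
```

```text
[ 0.495 -0.1    0.169]Traceback (most recent call last):
  File "<string>", line 3, in <module>
    print(G-.1*D); to(G-.1*D,4,1)
                   ~~^^^^^^^^^^^^
  File "to.py", line 5, in to
    print("t",s["clock"].round(2),"q",s["q"],"p",s["tool_pos"],"F",s["contact_force"].round(1),"open",s["opening"].round(3))
              ^^^^^^^^^^^^^^^^
AttributeError: 'float' object has no attribute 'round'
```

```bash
sed -i 's/s\["clock"\].round(2)/round(s["clock"],2)/; s/s\["opening"\].round(3)/round(float(s["opening"]),3)/' to.py
python3 -c "
from to import *
print(G-.1*D); to(G-.1*D,4,1); import h; h.snap('wrist','w3')"
```

```text
[ 0.495 -0.1    0.169]
t 5.8 q [ 0.311  0.604 -0.273  2.378  2.73   0.37  -1.15 ] p [ 0.526 -0.113  0.177] F [ 1.  -0.6  0.4] open 1.001
rotvec [-0.009  0.033  0.196] shift units [-0.792  0.338 -0.201]
```

View pics/w3.png

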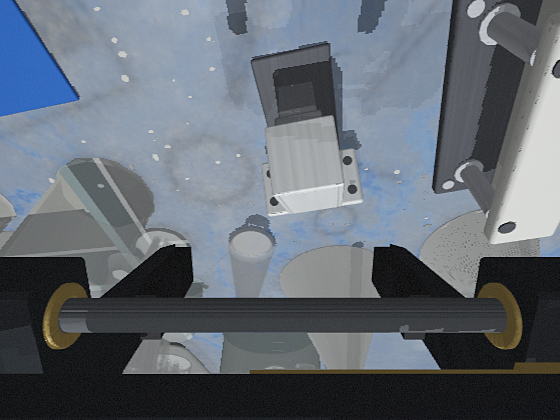

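Call:
play_rows(targets=[[[-0.003, 0.011, 0.065], [-0.264, 0.113, -0.067], 0], [[-0.003, 0.011, 0.065], [-0.264, 0.113, -0.067], 0], [[-0.003, 0.011, 0.066], [-0.264, 0.112, -0.067], 0], [[0, 0, 0], [0, 0, 0], 0], [[0, 0, 0], [0, 0, 0], 0]])

```text
clock: 6.35
tool_pos: [0.4954, -0.0989, 0.1689]
eef_rot: [-0.018, 0.518, 0.03, 0.855]
contact_force: [0.2, -0.1, -0.0]
opening: 1.003
```

```bash
python3 -c "
from to import *
to(G,4,1); import h,pickle; s=h.snap('wrist','w4'); pickle.dump(s,open('w4.pkl','wb')); to(G,4,1)
import cv2;a=cv2.imread('pics/w4.png')[60:240,220:400]; cv2.imwrite('pics/w4z.png',cv2.resize(a,None,fx=3.3,fy=3.3,interpolation=cv2.INTER_NEAREST))"
```

```text
t 6.35 q [ 0.405  0.61  -0.345  2.426  2.887  0.35  -1.075] p [ 0.495 -0.099  0.169] F [ 0.2 -0.1 -0. ] open 1.003
rotvec [-0.     0.001 -0.001] shift units [ 1.13   0.063 -2.216]
t 6.4 q [ 0.405  0.61  -0.345  2.426  2.888  0.35  -1.074] p [ 0.496 -0.099  0.169] F [ 0.7 -0.4 -0.1] open 1.0
rotvec [-0.     0.001 -0.002] shift units [ 1.126  0.059 -2.217]
```

View pics/w4z.png

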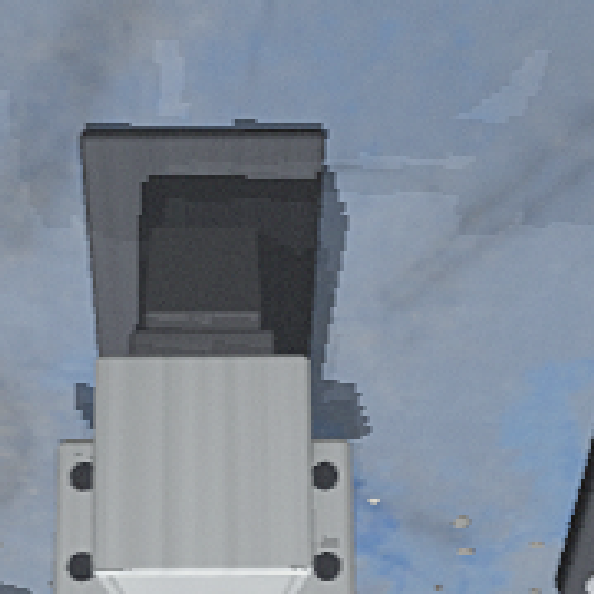

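```bash
python3 -c "
from h import *; import pickle
s=pickle.load(open('w4.pkl','rb'))
f=lambda p:((p[0]+.5)/3.3-.5+220,(p[1]+.5)/3.3-.5+60)
y=np.radians(4);h=np.array([np.cos(y),np.sin(y),0]);l=np.array([-np.sin(y),np.cos(y),0]);a=np.radians(35);Z=np.array([0,0,1.])
mx=np.cos(a)*h-np.sin(a)*Z;mz=np.sin(a)*h+np.cos(a)*Z;O=np.array([.5463,-.096,.04])
for hh,pp in((0,[(97,357),(310,357)]),(.054,[(97,570),(310,570)])):
    P=O-.0425*mx+hh*mz
    m=[onz(s,*f(p),P[2]) for p in pp]; print('meas',np.mean(m,0).round(4),'w',np.linalg.norm(m[0]-m[1]).round(4),'pred',P.round(4), 'err',(np.mean(m,0)-P).round(4))
"
```

```text
meas [ 0.5138 -0.098   0.0644] w 0.0516 pred [ 0.5116 -0.0984  0.0644] err [0.0022 0.0004 0.    ]
meas [ 0.5418 -0.096   0.1086] w 0.0489 pred [ 0.5425 -0.0963  0.1086] err [-0.0007  0.0002  0.    ]
```

Call:
play_rows(targets=[[[0, 0, 0], [0.226, 0.012, -0.443], 0], [[0, 0, 0], [0.226, 0.012, -0.443], 0], [[0, 0, 0], [0.226, 0.012, -0.443], 0], [[0, 0, 0], [0.226, 0.012, -0.443], 0], [[0, 0, 0], [0.11, 0.006, -0.22], 0]])

```text
clock: 6.9
tool_pos: [0.5363, -0.0962, 0.0878]
eef_rot: [-0.018, 0.519, 0.031, 0.854]
contact_force: [-0.7, -0.4, -0.6]
opening: 1.003
```

Call:
play_rows(targets=[[[0, 0, 0], [0.11, 0.006, -0.22], 0], [[0, 0, 0], [0, 0, 0], 0], [[0, 0, 0], [0, 0, 0], 0]])

```text
clock: 7.2
tool_pos: [0.5392, -0.0964, 0.0804]
eef_rot: [-0.019, 0.519, 0.031, 0.854]
contact_force: [-0.0, 0.2, -0.2]
opening: 0.997
```

```bash
python3 -c "
from to import *
to(G,4,1)"
```

```text
t 7.2 q [ 0.36   0.845 -0.327  2.358  2.898  0.518 -1.061] p [ 0.539 -0.096  0.08 ] F [-0.   0.2 -0.2] open 0.997
rotvec [-0.    -0.001 -0.003] shift units [ 0.036 -0.    -0.002]
```

Call:
play_rows(targets=[[[0, 0, 0], [0.03, 0, 0], 60], [[0, 0, 0], [0, 0, 0], 90], [[0, 0, 0], [0, 0, 0], 255], [[0, 0, 0], [0, 0, 0], 255], [[0, 0, 0], [0, 0, 0], 255]], newtons=60)

```text
clock: 7.7
tool_pos: [0.5404, -0.0965, 0.0802]
eef_rot: [-0.019, 0.519, 0.031, 0.854]
contact_force: [-0.9, -0.6, 1.2]
opening: 0.582
```

Call:
play_rows(targets=[[[0, 0, 0], [0, 0, 0], 255], [[0, 0, 0], [0, 0, 0], 255], [[0, 0, 0], [0, 0, 0], 255]])

```text
clock: 8.0
tool_pos: [0.5405, -0.0965, 0.0802]
eef_rot: [-0.019, 0.519, 0.031, 0.854]
contact_force: [-0.7, 0.0, 3.2]
opening: 0.571
```

```bash
python3 -c "
from to import *
to(G,4,1)"
```

```text
t 8.0 q [ 0.359  0.845 -0.327  2.355  2.897  0.515 -1.06 ] p [ 0.54  -0.097  0.08 ] F [-0.7  0.   3.2] open 0.571
rotvec [-0.    -0.001 -0.003] shift units [0.004 0.003 0.002]
```

Call:
play_rows(targets=[[[0, 0, 0], [0, 0, 0.15], 255], [[0, 0, 0], [0, 0, 0.35], 255], [[0, 0, 0], [0, 0, 0.4], 255], [[0, 0, 0], [0, 0, 0.4], 255], [[0, 0, 0], [0, 0, 0.4], 255]])

```text
clock: 8.5
tool_pos: [0.539, -0.0961, 0.148]
eef_rot: [-0.018, 0.52, 0.032, 0.853]
contact_force: [-0.3, -0.6, -3.7]
opening: 0.576
```

Call:
play_rows(targets=[[[0, 0, 0], [-0.1, 0, 0.3], 255], [[0, 0, 0], [-0.2, 0, 0.1], 255], [[0, 0, 0], [-0.1, 0, 0], 255], [[0, 0, 0], [0, 0, 0], 255]])

```text
clock: 8.9
tool_pos: [0.5225, -0.0963, 0.1631]
eef_rot: [-0.018, 0.52, 0.031, 0.853]
contact_force: [-0.1, 1.8, -4.5]
opening: 0.573
```

```bash
python3 -c "
from to import *
to(G,4,1); import h; h.snap('wrist','w5'); h.snap('scene','s5')"
```

```text
t 8.9 q [ 0.369  0.632 -0.317  2.356  2.866  0.3   -1.061] p [ 0.522 -0.096  0.163] F [-0.1  1.8 -4.5] open 0.573
rotvec [-0.001 -0.005 -0.003] shift units [ 0.454 -0.003 -2.07 ]
```

View pics/w5.png

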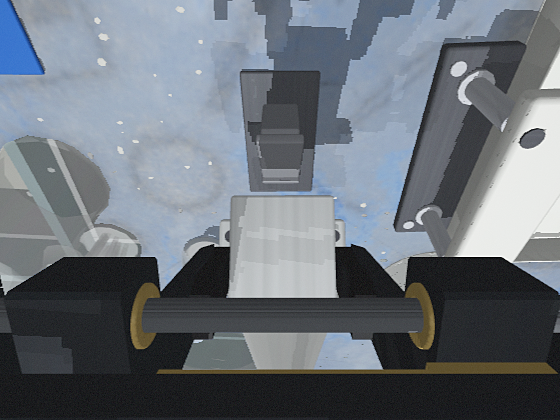

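Call:
play_rows(targets=[[[-0.0322, -0.0022, 0.0621], [0, 0, 0], 255], [[-0.0645, -0.0045, 0.1242], [0, 0, 0], 255], [[-0.0645, -0.0045, 0.1242], [0, 0, 0], 255], [[-0.0645, -0.0045, 0.1242], [0, 0, 0], 255], [[-0.0645, -0.0045, 0.1242], [0, 0, 0], 255]])

```text
clock: 9.5
tool_pos: [0.5245, -0.0962, 0.1634]
eef_rot: [-0.285, 0.484, 0.192, 0.805]
contact_force: [-0.6, -0.0, -4.7]
opening: 0.571
```

```bash
python3 -c "
from to import *
to(G,4,0)"
```

```text
t 9.5 q [ 0.281  0.624 -0.183  2.356  3.137  0.297 -0.7  ] p [ 0.524 -0.096  0.163] F [-0.6 -0.  -4.7] open 0.571
rotvec [-1.15  -0.084  2.222] shift units [ 0.403 -0.005 -2.077]
```

Call:
play_rows(targets=[[[-0.0645, -0.0045, 0.1242], [0, 0, 0], 255], [[-0.0645, -0.0045, 0.1242], [0, 0, 0], 255], [[-0.0645, -0.0045, 0.1242], [0, 0, 0], 255], [[-0.0645, -0.0045, 0.1242], [0, 0, 0], 255], [[-0.0645, -0.0045, 0.1242], [0, 0, 0], 255]])

```text
clock: 10.0
tool_pos: [0.5246, -0.0961, 0.1634]
eef_rot: [-0.544, 0.389, 0.346, 0.658]
contact_force: [0.1, -0.0, -3.7]
opening: 0.574
```

```bash
python3 -c "
from to import *
to(G,4,0)"
```

```text
t 10.0 q [ 0.18   0.624 -0.027  2.361  3.43   0.321 -0.295] p [ 0.525 -0.096  0.163] F [ 0.1 -0.  -3.7] open 0.574
rotvec [-0.828 -0.06   1.6  ] shift units [ 0.401 -0.008 -2.078]
```

Call:
play_rows(targets=[[[-0.0645, -0.0045, 0.1242], [0, 0, 0], 255], [[-0.0645, -0.0045, 0.1242], [0, 0, 0], 255], [[-0.0645, -0.0045, 0.1242], [0, 0, 0], 255], [[-0.0645, -0.0045, 0.1242], [0, 0, 0], 255], [[-0.0645, -0.0045, 0.1242], [0, 0, 0], 255]])

```text
clock: 10.5
tool_pos: [0.5246, -0.0959, 0.1634]
eef_rot: [0.737, -0.247, -0.458, -0.431]
contact_force: [1.1, 0.3, -3.7]
opening: 0.57
```

```bash
python3 -c "
from to import *
to(G,4,0)"
```

```text
t 10.5 q [0.068 0.634 0.149 2.368 3.695 0.379 0.138] p [ 0.525 -0.096  0.163] F [ 1.1  0.3 -3.7] open 0.57
rotvec [-0.506 -0.037  0.979] shift units [ 0.399 -0.013 -2.078]
```

Call:
play_rows(targets=[[[-0.0645, -0.0045, 0.1242], [0, 0, 0], 255], [[-0.0645, -0.0045, 0.1242], [0, 0, 0], 255], [[-0.0645, -0.0045, 0.1242], [0, 0, 0], 255], [[-0.0645, -0.0045, 0.1242], [0, 0, 0], 255], [[-0.0645, -0.0045, 0.1242], [0, 0, 0], 255]])

```text
clock: 11.0
tool_pos: [0.5247, -0.0957, 0.1634]
eef_rot: [0.841, -0.075, -0.514, -0.152]
contact_force: [-0.6, 0.8, -4.6]
opening: 0.573
```

Call:
play_rows(targets=[[[-0.0645, -0.0045, 0.1242], [0, 0, 0], 255], [[-0.0645, -0.0045, 0.1242], [0, 0, 0], 255], [[0, 0, 0], [0, 0, 0], 255], [[0, 0, 0], [0, 0, 0], 255]])

```text
clock: 11.4
tool_pos: [0.5246, -0.0959, 0.1636]
eef_rot: [0.854, -0.005, -0.519, -0.037]
contact_force: [-0.8, 0.2, -4.5]
opening: 0.571
```

```bash
python3 -c "
from to import *
to([.522,.13,.185],5.5,0); import h; h.snap('scene','s6');h.snap('wrist','w6')
import cv2;a=cv2.imread('pics/s6.png')[60:290,200:420]; cv2.imwrite('pics/s6z.png',cv2.resize(a,None,fx=2.6,fy=2.6))"
```

```text
t 11.4 q [-0.094  0.675  0.421  2.379  3.976  0.511  0.83 ] p [ 0.525 -0.096  0.164] F [-0.8  0.2 -4.5] open 0.571
rotvec [-0.059 -0.005  0.143] shift units [-0.064  5.649  0.536]
```

View pics/s6z.png

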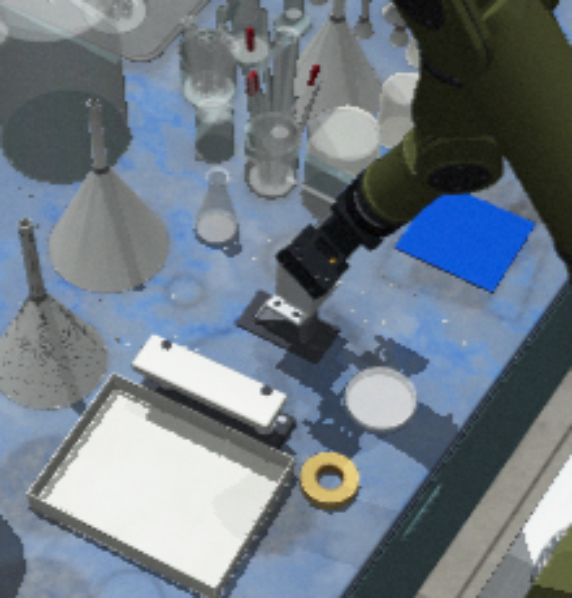

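View pics/w6.png

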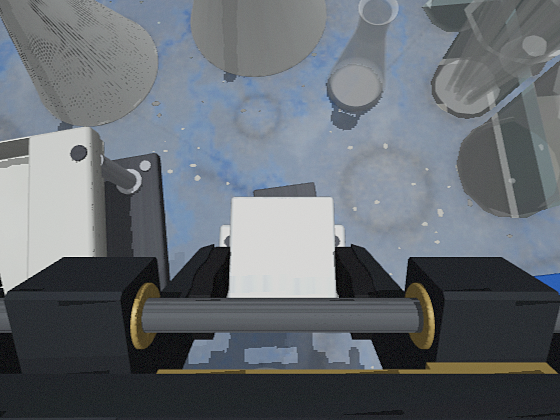

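Call:
play_rows(targets=[[[0, 0, 0], [-0.2, 0, 0.25], 255], [[-0.008, 0, 0.02], [-0.2, 0.2, 0.25], 255], [[-0.008, 0, 0.02], [-0.17, 0.4, 0.16], 255], [[-0.008, 0, 0.02], [0, 0.6, 0], 255], [[-0.008, 0, 0.02], [0, 0.7, 0], 255]])

```text
clock: 12.0
tool_pos: [0.5017, -0.0206, 0.191]
eef_rot: [0.854, 0.02, -0.519, -0.003]
contact_force: [0.8, 1.1, -4.4]
opening: 0.572
```

Call:
play_rows(targets=[[[-0.008, 0, 0.02], [0, 0.8, 0], 255], [[-0.008, 0, 0.02], [0, 0.8, 0], 255], [[-0.008, 0, 0.02], [0, 0.8, 0], 255], [[0, 0, 0], [0, 0.7, 0], 255], [[0, 0, 0], [0, 0.4, 0], 255]])

```text
clock: 12.5
tool_pos: [0.5016, 0.1231, 0.1904]
eef_rot: [0.853, 0.043, -0.52, 0.023]
contact_force: [1.4, -0.6, -4.1]
opening: 0.572
```

Call:
play_rows(targets=[[[0, 0, 0], [0, 0.3, 0], 255], [[0, 0, 0], [0, 0, 0], 255], [[0, 0, 0], [0, 0, 0], 255]])

```text
clock: 12.8
tool_pos: [0.5014, 0.1312, 0.1904]
eef_rot: [0.853, 0.04, -0.52, 0.024]
contact_force: [0.4, -0.5, -4.0]
opening: 0.572
```

```bash
python3 -c "
from to import *
to([.502,.132,.185],5.5,0); import h,pickle; h.snap('scene','s7');s=h.snap('wrist','w7');pickle.dump(s,open('w7.pkl','wb'))
h.snap('top','t7')
import cv2;a=cv2.imread('pics/s7.png')[130:310,180:400]; cv2.imwrite('pics/s7z.png',cv2.resize(a,None,fx=3,fy=3))"
```

```text
t 12.8 q [-0.751  0.608  0.494  2.403  3.609  0.309  0.784] p [0.501 0.131 0.19 ] F [ 0.4 -0.5 -4. ] open 0.572
rotvec [-0.001 -0.004  0.003] shift units [ 0.014  0.019 -0.136]
```

View pics/s7z.png

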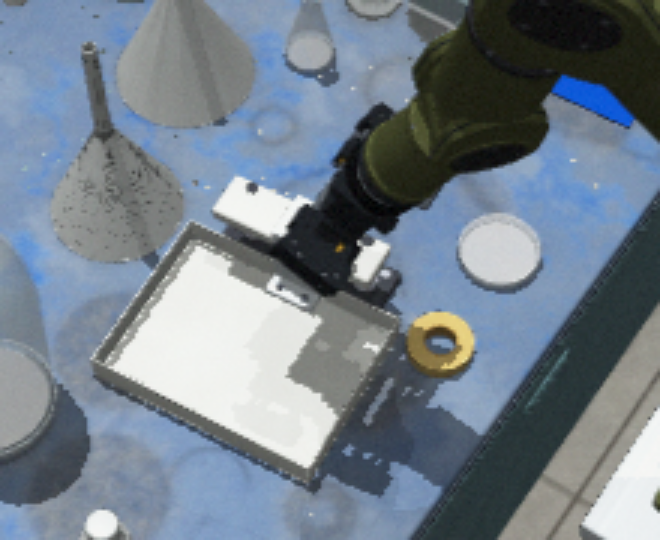

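View pics/w7.png

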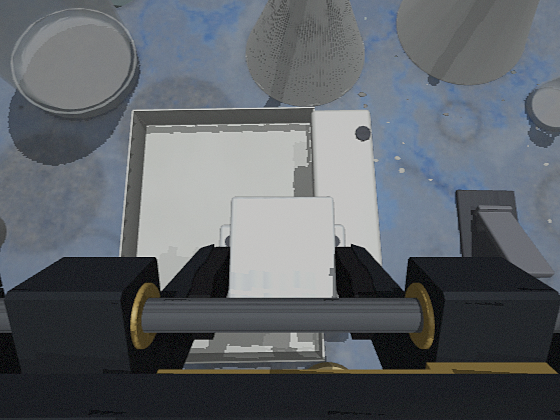

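```bash
python3 -c "
from h import *; import pickle
s=pickle.load(open('w7.pkl','rb'))
a=onz(s,313.5,110,.095);b=onz(s,371.5,111,.095);c=onz(s,320,190,.095);e=onz(s,316.5,150,.095);print(a,b,np.linalg.norm(a-b),e,c)
m=cv2.cvtColor(s['color'],cv2.COLOR_RGB2GRAY).astype(int)
for v in (120,150,170,190): print(v,m[v,300:330])
mo=np.array([.5014+.0028,.1312+.0003,.095])
y=np.radians(5.5);l=np.array([-np.sin(y),np.cos(y),0])
print('offset of mould centre from edge:',(mo-a)@l)
"
```

```text
[0.63865647 0.11534611 0.095     ] [0.64238153 0.06348917 0.095     ] 0.05199056056582206 [0.60076626 0.11001621 0.095     ] [0.56494277 0.10454865 0.095     ]
120 [ 71  75  72  75  74  73  80  75  76  75  72 102 147 169 181 191 197 196
 195 195 195 194 195 194 196 195 195 194 194 195]
150 [180 179 178 180 181 183 191 170 106 110 123 117  92 140 167 178 189 195
 194 196 195 195 195 194 195 194 195 195 196 195]
170 [112 113 115 112 112 113 113 114 113 113 113 104  80 108 148 168 181 191
 198 197 195 196 194 194 195 194 195 196 195 196]
190 [111 111 114 113 112 113 113 112 110 114 114 117  99  76 122 155 170 182
 192 196 195 196 193 196 194 195 196 195 195 197]
offset of mould centre from edge: 0.028966599942826604
```

```bash
python3 -c "
from h import *; import pickle
s=pickle.load(open('w7.pkl','rb'))
for p in [(311.5,115),(312,120),(313,150),(313.7,170),(314,190)]:
  a=onz(s,*p,.095); print(a, (np.array([.5042,.1315,.095])-a)@np.array([-np.sin(.096),np.cos(.096),0]))
"
```

```text
[0.63361121 0.1167788  0.095     ] 0.027057823296586223
[0.62880292 0.11598255 0.095     ] 0.027389519084452904
[0.60048915 0.11305848 0.095     ] 0.027586168417147026
[0.58225574 0.11114661 0.095     ] 0.027741523798018388
[0.56447925 0.10962426 0.095     ] 0.027552933804796422
```

Call:
play_rows(targets=[[[0, -0.004, 0.002], [0, 0.13, -0.12], 255], [[0, 0, 0], [0, 0, -0.15], 255], [[0, 0, 0], [0, 0, -0.1], 255], [[0, 0, 0], [0, 0, 0], 255], [[0, 0, 0], [0, 0, 0], 255]])

```text
clock: 13.45
tool_pos: [0.5016, 0.1366, 0.1753]
eef_rot: [0.854, 0.041, -0.518, 0.025]
contact_force: [1.6, -0.1, -3.8]
opening: 0.573
```

```bash
python3 -c "
from to import *
to([.502,.136,.1653],5.5,0)"
```

```text
t 13.45 q [-0.769  0.657  0.511  2.418  3.583  0.37   0.792] p [0.502 0.137 0.175] F [ 1.6 -0.1 -3.8] open 0.573
rotvec [-0.001 -0.    -0.   ] shift units [ 0.011 -0.015 -0.251]
```

Call:
play_rows(targets=[[[0, 0, 0], [0, 0, -0.1], 255], [[0, 0, 0], [0, 0, -0.075], 255], [[0, 0, 0], [0, 0, 0], 255]])

```text
clock: 13.75
tool_pos: [0.5015, 0.1367, 0.1682]
eef_rot: [0.854, 0.041, -0.518, 0.025]
contact_force: [0.1, 0.5, -4.1]
opening: 0.572
```

Call:
play_rows(targets=[[[0, 0, 0], [0, 0, -0.075], 255], [[0, 0, 0], [0, 0, 0], 255]])

```text
clock: 13.95
tool_pos: [0.5017, 0.137, 0.1663]
eef_rot: [0.854, 0.042, -0.517, 0.024]
contact_force: [-4.4, 1.8, 6.5]
opening: 0.576
```

Call:
play_rows(targets=[[[0, 0, 0], [0, 0, 0.2], 255], [[0, 0, 0], [0, 0, 0], 255], [[0, 0, 0], [0, 0, -0.2], 255]])

```text
clock: 14.25
tool_pos: [0.5024, 0.1371, 0.1665]
eef_rot: [0.855, 0.042, -0.517, 0.024]
contact_force: [-2.9, 0.2, 1.4]
opening: 0.57
```

Call:
play_rows(targets=[[[0, 0, 0], [0, 0, 0.2], 255], [[0, 0, 0], [0, 0, 0], 255], [[0, 0, 0], [0, 0, -0.22], 255]])

```text
clock: 14.55
tool_pos: [0.5025, 0.1372, 0.1657]
eef_rot: [0.855, 0.042, -0.517, 0.024]
contact_force: [-20.9, 6.0, 36.5]
opening: 0.573
```

Call:
play_rows(targets=[[[0, 0, 0], [0, 0, 0.3], 255], [[0, 0, 0], [0, 0, 0], 255], [[0, 0, 0], [0, 0, 0], 255]])

```text
clock: 14.85
tool_pos: [0.5018, 0.1369, 0.1768]
eef_rot: [0.854, 0.042, -0.518, 0.024]
contact_force: [0.5, -0.6, -4.0]
opening: 0.576
```

```bash
python3 -c "
from to import *
to([.502,.136,.1653],5.5,0); import h;s=h.snap('wrist','w8');h.snap('scene','s8')
import cv2;a=cv2.imread('pics/s8.png')[180:300,190:330]; cv2.imwrite('pics/s8z.png',cv2.resize(a,None,fx=4,fy=4))"
```

```text
t 14.85 q [-0.769  0.653  0.511  2.417  3.585  0.367  0.791] p [0.502 0.137 0.177] F [ 0.5 -0.6 -4. ] open 0.576
rotvec [-0.002  0.001 -0.   ] shift units [ 0.005 -0.021 -0.288]
```

View pics/s8z.png

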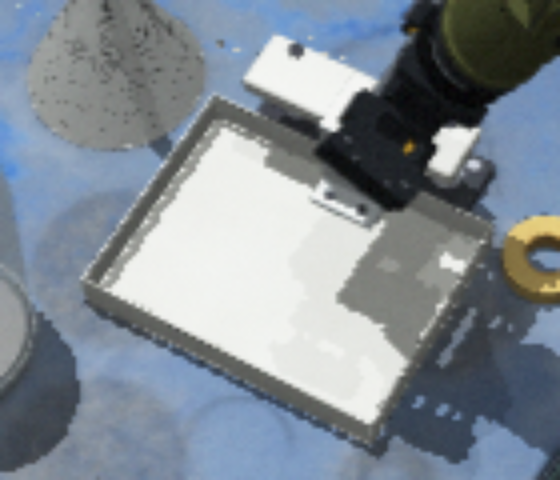

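Call:
play_rows(targets=[[[0, 0, 0], [0, 0, -0.27], 255], [[0, 0, 0], [0, 0, 0.27], 255], [[0, 0, 0], [0, 0, 0], 255], [[0, 0, 0], [0, 0, -0.27], 255], [[0, 0, 0], [0, 0, 0.27], 255]])

```text
clock: 15.45
tool_pos: [0.5006, 0.1367, 0.1746]
eef_rot: [0.853, 0.041, -0.52, 0.026]
contact_force: [-0.2, -0.0, -3.6]
opening: 0.572
```

Call:
play_rows(targets=[[[0, 0, 0], [0, 0, 0], 255], [[0, 0, 0], [0, 0, -0.27], 255], [[0, 0, 0], [0, 0, 0.27], 255], [[0, 0, 0], [0, 0, 0], 255], [[0, 0, 0], [0, 0, 0], 255]])

```text
clock: 15.95
tool_pos: [0.5019, 0.137, 0.1769]
eef_rot: [0.854, 0.042, -0.518, 0.024]
contact_force: [0.1, -0.0, -5.3]
opening: 0.576
```

```bash
python3 -c "
from to import *
to([.502,.136,.1653],5.5,0); import h;h.snap('scene','s9')
import cv2;a=cv2.imread('pics/s9.png')[180:300,190:330]; cv2.imwrite('pics/s9z.png',cv2.resize(a,None,fx=4,fy=4))"
```

```text
t 15.95 q [-0.77   0.653  0.512  2.417  3.587  0.368  0.789] p [0.502 0.137 0.177] F [ 0.1 -0.  -5.3] open 0.576
rotvec [-0.002  0.001 -0.001] shift units [ 0.002 -0.025 -0.29 ]
```

View pics/s9z.png

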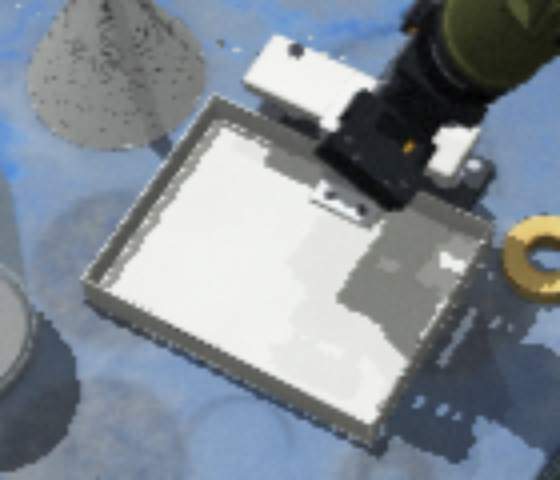

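Call:
play_rows(targets=[[[0, 0, 0], [0, 0, -0.28], 255]])

```text
clock: 16.1
tool_pos: [0.5025, 0.1371, 0.1665]
eef_rot: [0.855, 0.042, -0.517, 0.024]
contact_force: [-0.9, 0.9, -4.6]
opening: 0.577
```

Call:
play_rows(targets=[[[0, 0, 0], [0, 0, 0.28], 255], [[0, 0, 0], [0, 0, 0], 255], [[0, 0, 0], [0, 0, -0.28], 255], [[0, 0, 0], [0, 0, 0], 255]])

```text
clock: 16.5
tool_pos: [0.5016, 0.137, 0.165]
eef_rot: [0.854, 0.042, -0.518, 0.025]
contact_force: [-0.1, -0.3, -3.2]
opening: 0.57
```

Call:
play_rows(targets=[[[0, 0, 0], [0, 0, 0.4], 255], [[0, 0, 0], [0, 0, 0], 255], [[0, 0, 0], [0, 0, -0.4], 255]])

```text
clock: 16.8
tool_pos: [0.5031, 0.1375, 0.1675]
eef_rot: [0.855, 0.042, -0.516, 0.023]
contact_force: [0.6, 0.3, -5.7]
opening: 0.576
```

Call:
play_rows(targets=[[[0, 0, 0], [0, 0, 0.4], 255], [[0, 0, 0], [0, 0, 0], 255], [[0, 0, 0], [0, 0, 0], 255]])

```text
clock: 17.1
tool_pos: [0.5019, 0.1371, 0.1818]
eef_rot: [0.854, 0.042, -0.518, 0.024]
contact_force: [0.3, 0.1, -4.3]
opening: 0.572
```

```bash
python3 -c "
from to import *
to([.502,.136,.1653],5.5,0); import h;h.snap('scene','s10')
import cv2;a=cv2.imread('pics/s10.png')[180:300,190:330]; cv2.imwrite('pics/s10z.png',cv2.resize(a,None,fx=4,fy=4))"
```

```text
t 17.1 q [-0.771  0.639  0.511  2.412  3.595  0.35   0.783] p [0.502 0.137 0.182] F [ 0.3  0.1 -4.3] open 0.572
rotvec [-0.002  0.001 -0.001] shift units [ 0.003 -0.026 -0.413]
```

View pics/s10z.png

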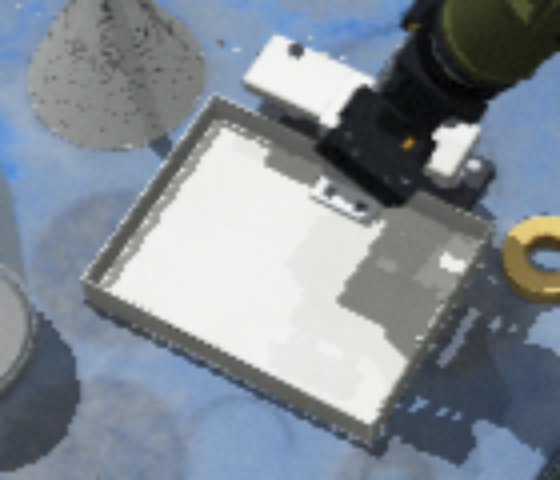

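Call:
play_rows(targets=[[[0, 0, 0], [0, 0, -0.15], 255], [[0, 0, 0], [0, 0, 0], 255], [[0, 0, 0], [0, 0, -0.3], 255]])

```text
clock: 17.45
tool_pos: [0.5024, 0.1373, 0.1644]
eef_rot: [0.855, 0.042, -0.517, 0.024]
contact_force: [-23.0, 14.3, 54.6]
opening: 0.571
```

Call:
play_rows(targets=[[[0, 0, 0], [0, 0, 0.3], 255], [[0, 0, 0], [0, 0, 0], 255], [[0, 0, 0], [0, 0, -0.32], 255]])

```text
clock: 17.75
tool_pos: [0.5027, 0.1371, 0.1641]
eef_rot: [0.855, 0.042, -0.517, 0.024]
contact_force: [0.4, 0.1, -4.5]
opening: 0.578
```

Call:
play_rows(targets=[[[0, 0, 0], [0, 0, 0.32], 255], [[0, 0, 0], [0, 0, 0], 255], [[0, 0, 0], [0, 0, -0.33], 255]])

```text
clock: 18.05
tool_pos: [0.5028, 0.1371, 0.1638]
eef_rot: [0.855, 0.042, -0.516, 0.023]
contact_force: [-0.3, 1.2, -4.6]
opening: 0.574
```

Call:
play_rows(targets=[[[0, 0, 0], [0, 0, 0.33], 255], [[0, 0, 0], [0, 0, 0], 255]])

```text
clock: 18.25
tool_pos: [0.5021, 0.1366, 0.1761]
eef_rot: [0.854, 0.041, -0.517, 0.024]
contact_force: [-0.1, 0.4, -4.3]
opening: 0.576
```

```bash
python3 -c "
from to import *
import h;h.snap('wrist','w11');h.snap('scene','s11');to([.502,.136,.1653],5.5,0)
import cv2,numpy as np;a=cv2.imread('pics/s11.png')[180:300,190:330]
b=cv2.imread('pics/w11.png')[180:320,190:370];c=cv2.imread('pics/w7.png')[180:320,190:370]
cv2.imwrite('pics/c11.png',cv2.resize(np.hstack([c,b]),None,fx=2.2,fy=2.2));cv2.imwrite('pics/s11z.png',cv2.resize(a,None,fx=4,fy=4))"
```

```text
t 18.35 q [-0.772  0.658  0.517  2.418  3.591  0.374  0.784] p [0.502 0.137 0.176] F [-0.6  0.1 -4. ] open 0.577
rotvec [-0.002  0.001 -0.   ] shift units [ 0.006 -0.02  -0.259]
```

View pics/c11.png

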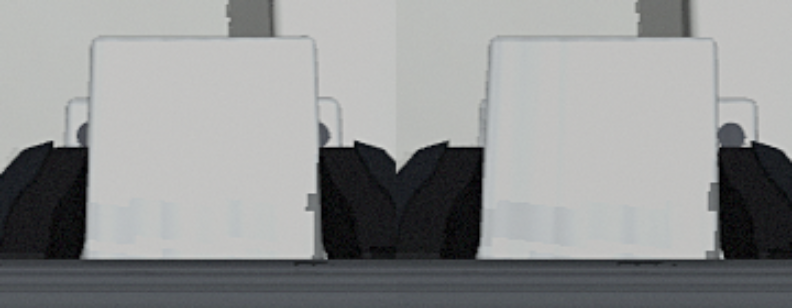

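View pics/s11z.png

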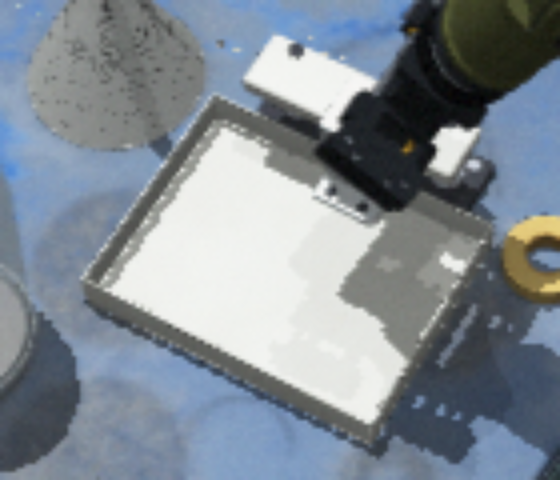

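Call:
play_rows(targets=[[[0.035, 0, 0], [0, 0.03, 0], 255], [[0.037, 0, 0], [0, 0.03, 0], 255], [[0, 0, 0], [0, 0, -0.1], 255], [[0, 0, 0], [0, 0, 0], 255]])

```text
clock: 18.75
tool_pos: [0.5014, 0.1388, 0.1709]
eef_rot: [0.854, 0.06, -0.517, -0.006]
contact_force: [-0.3, -0.0, -4.6]
opening: 0.582
```

```bash
python3 -c "
from to import *
import h;h.snap('wrist','w12');to([.502,.136,.1653],5.5,0)
import cv2,numpy as np
b=cv2.imread('pics/w12.png')[100:320,190:390];c=cv2.imread('pics/w7.png')[100:320,190:390]
cv2.imwrite('pics/c12.png',cv2.resize(np.hstack([c,b]),None,fx=2,fy=2))"
```

```text
t 18.8 q [-0.691  0.661  0.461  2.439  3.623  0.452  0.772] p [0.501 0.139 0.171] F [ 0.  -0.3 -5.2] open 0.575
rotvec [-0.072 -0.001 -0.   ] shift units [ 0.013 -0.078 -0.145]
```

View pics/c12.png

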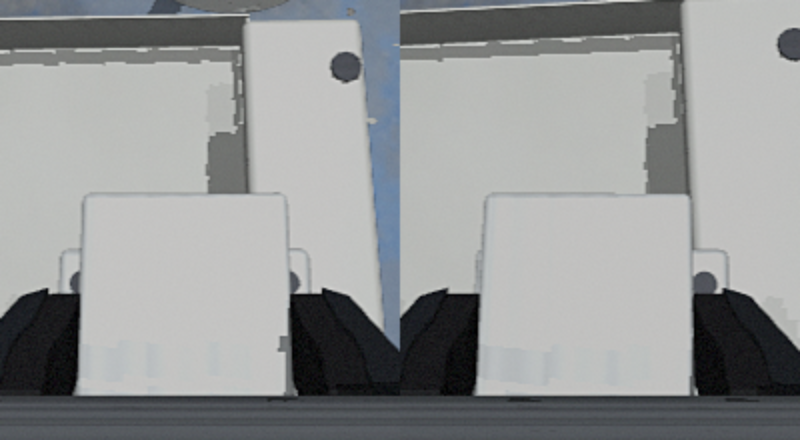

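Call:
play_rows(targets=[[[0, 0, 0], [0, 0, -0.06], 255], [[0, 0, 0], [0, 0, -0.04], 255]])

```text
clock: 19.0
tool_pos: [0.5016, 0.1396, 0.1674]
eef_rot: [0.854, 0.06, -0.516, -0.006]
contact_force: [-0.3, -0.4, -4.6]
opening: 0.575
```

Call:
play_rows(targets=[[[0, 0, 0], [0, 0, -0.04], 255]])

```text
clock: 19.1
tool_pos: [0.5016, 0.1395, 0.1658]
eef_rot: [0.854, 0.06, -0.516, -0.006]
contact_force: [0.0, 0.4, -3.6]
opening: 0.574
```

Call:
play_rows(targets=[[[0, 0, 0], [0, 0, -0.03], 255]])

```text
clock: 19.2
tool_pos: [0.5016, 0.1394, 0.1647]
eef_rot: [0.854, 0.06, -0.516, -0.006]
contact_force: [0.4, 0.8, -4.3]
opening: 0.578
```

Call:
play_rows(targets=[[[0, 0, 0], [0, 0, -0.03], 255]])

```text
clock: 19.3
tool_pos: [0.5019, 0.1397, 0.1643]
eef_rot: [0.855, 0.061, -0.515, -0.007]
contact_force: [-7.3, 2.3, 17.2]
opening: 0.576
```

Call:
play_rows(targets=[[[0, 0, 0], [0, 0, -0.03], 255]])

```text
clock: 19.4
tool_pos: [0.5021, 0.1399, 0.1643]
eef_rot: [0.855, 0.061, -0.514, -0.007]
contact_force: [-11.8, 2.4, 29.5]
opening: 0.575
```

Call:
play_rows(targets=[[[0, 0, 0], [0, 0, 0.19], 255], [[0, 0, 0], [0, 0, 0], 255], [[0, 0, 0], [0, 0, -0.16], 255]])

```text
clock: 19.7
tool_pos: [0.5023, 0.1396, 0.1644]
eef_rot: [0.855, 0.061, -0.515, -0.007]
contact_force: [-18.5, 3.6, 31.5]
opening: 0.576
```

Call:
play_rows(targets=[[[0, 0, 0], [0, 0, 0.16], 255], [[0, 0, 0], [0, 0, 0], 255], [[0, 0, 0], [0, 0, -0.17], 255]])

```text
clock: 20.0
tool_pos: [0.5022, 0.1396, 0.1638]
eef_rot: [0.855, 0.061, -0.515, -0.007]
contact_force: [-17.2, 10.1, 42.2]
opening: 0.578
```

Call:
play_rows(targets=[[[0, 0, 0], [0, 0, 0.17], 255], [[0, 0, 0], [0, 0, 0], 255], [[0, 0, 0], [0, 0, -0.17], 255]])

```text
clock: 20.3
tool_pos: [0.5021, 0.1392, 0.1637]
eef_rot: [0.855, 0.06, -0.516, -0.007]
contact_force: [-8.3, -0.1, 11.1]
opening: 0.577
```

Call:
play_rows(targets=[[[0, 0, 0], [0, 0, 0.17], 255], [[0, 0, 0], [0, 0, 0], 255], [[0, 0, 0], [0, 0, -0.17], 255]])

```text
clock: 20.6
tool_pos: [0.5022, 0.1392, 0.1639]
eef_rot: [0.855, 0.06, -0.515, -0.007]
contact_force: [-0.4, 0.1, -4.1]
opening: 0.577
```

Call:
play_rows(targets=[[[0, 0, 0], [0, 0, 0.17], 255], [[0, 0, 0], [0, 0, 0], 255]])

```text
clock: 20.8
tool_pos: [0.5017, 0.1389, 0.1704]
eef_rot: [0.854, 0.06, -0.516, -0.006]
contact_force: [0.8, -0.2, -4.0]
opening: 0.574
```

```bash
cat > chk.py <<'E'
from to import *
import h,sys,cv2
n=sys.argv[1]
h.snap('wrist','w'+n);h.snap('scene','s'+n);to([.502,.136,.1653],5.5,0)
b=cv2.imread(f'pics/w{n}.png')[100:320,190:390];c=cv2.imread(f'pics/s{n}.png')[180:290,200:300]
cv2.imwrite(f'pics/c{n}.png',np.hstack([cv2.resize(b,(400,440)),cv2.resize(c,(400,440))]))
E
python3 chk.py 13
```

```text
t 20.9 q [-0.691  0.664  0.462  2.44   3.622  0.458  0.772] p [0.502 0.139 0.17 ] F [ 0.  -0.3 -4.2] open 0.577
rotvec [-0.073  0.001 -0.   ] shift units [ 0.007 -0.078 -0.124]
```

View pics/c13.png

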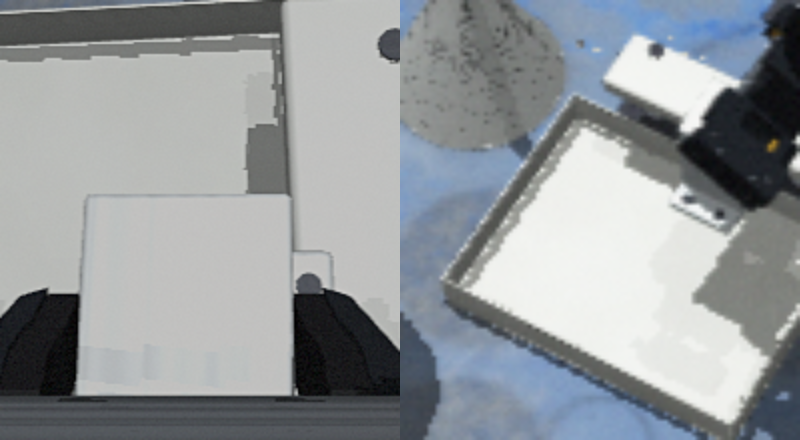

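Call:
play_rows(targets=[[[0.02, 0, 0], [0, 0, 0.05], 255], [[0, 0, 0], [0, 0, 0], 255], [[0, 0, 0], [0, 0, -0.22], 255]])

```text
clock: 21.2
tool_pos: [0.5023, 0.139, 0.1642]
eef_rot: [0.855, 0.065, -0.515, -0.016]
contact_force: [-8.6, 0.1, 9.8]
opening: 0.576
```

Call:
play_rows(targets=[[[0, 0, 0], [0, 0, 0.22], 255], [[0, 0, 0], [0, 0, 0], 255], [[0, 0, 0], [0, 0, -0.23], 255]])

```text
clock: 21.5
tool_pos: [0.5025, 0.1393, 0.164]
eef_rot: [0.855, 0.066, -0.514, -0.016]
contact_force: [-5.3, -0.6, 5.1]
opening: 0.574
```

Call:
play_rows(targets=[[[0, 0, 0], [0, 0, 0.23], 255], [[0, 0, 0], [0, 0, 0], 255], [[0, 0, 0], [0, 0, -0.23], 255]])

```text
clock: 21.8
tool_pos: [0.5025, 0.1393, 0.1639]
eef_rot: [0.855, 0.066, -0.514, -0.016]
contact_force: [-0.4, 1.0, -4.3]
opening: 0.58
```

Call:
play_rows(targets=[[[0, 0, 0], [0, 0, 0.23], 255], [[0, 0, 0], [0, 0, 0], 255]])

```text
clock: 22.0
tool_pos: [0.502, 0.139, 0.1724]
eef_rot: [0.854, 0.065, -0.515, -0.015]
contact_force: [0.2, -0.4, -4.1]
opening: 0.581
```

```bash
python3 chk.py 14
```

```text
t 22.1 q [-0.667  0.657  0.447  2.444  3.638  0.471  0.765] p [0.502 0.139 0.172] F [-0.2 -0.9 -4.7] open 0.576
rotvec [-0.093  0.001 -0.   ] shift units [ 0.005 -0.08  -0.169]
```

View pics/c14.png

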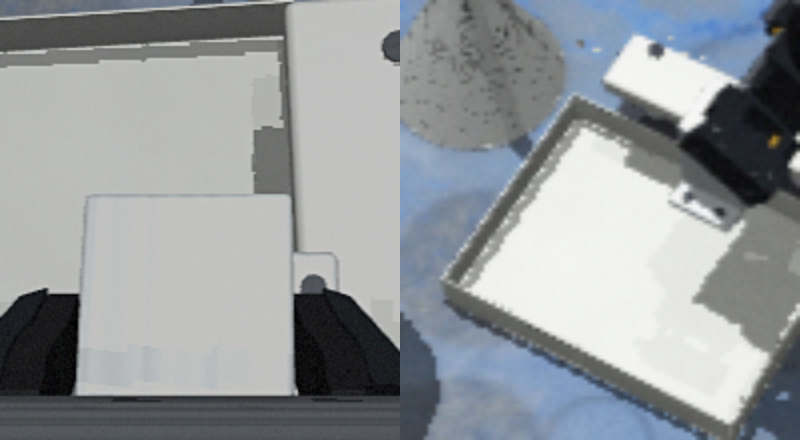

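Call:
play_rows(targets=[[[0.025, 0, 0], [0, 0, 0.13], 255], [[0, 0, 0], [0, 0, 0], 255], [[0, 0, 0], [0, 0, -0.36], 255]])

```text
clock: 22.4
tool_pos: [0.5028, 0.1392, 0.1641]
eef_rot: [0.855, 0.072, -0.513, -0.026]
contact_force: [-2.2, -0.6, -0.6]
opening: 0.581
```

Call:
play_rows(targets=[[[0, 0, 0], [0, 0, 0.36], 255], [[0, 0, 0], [0, 0, 0], 255], [[0, 0, 0], [0, 0, -0.36], 255]])

```text
clock: 22.7
tool_pos: [0.5029, 0.1395, 0.1644]
eef_rot: [0.855, 0.072, -0.513, -0.026]
contact_force: [0.5, 0.6, -4.9]
opening: 0.582
```

Call:
play_rows(targets=[[[0, 0, 0], [0, 0, 0.36], 255], [[0, 0, 0], [0, 0, 0], 255]])

```text
clock: 22.9
tool_pos: [0.5021, 0.139, 0.1777]
eef_rot: [0.854, 0.072, -0.514, -0.026]
contact_force: [0.8, -0.6, -4.9]
opening: 0.579
```

```bash
python3 chk.py 15
```

```text
t 23.0 q [-0.636  0.64   0.425  2.444  3.662  0.475  0.753] p [0.502 0.139 0.177] F [ 0.7 -0.1 -4.1] open 0.58
rotvec [-0.119  0.001 -0.   ] shift units [ 0.004 -0.082 -0.301]
```

View pics/c15.png

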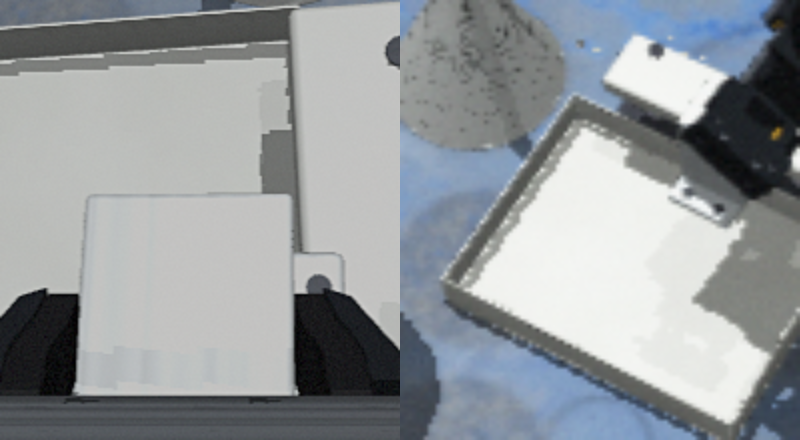

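Call:
play_rows(targets=[[[0.015, 0, 0], [0, -0.08, 0], 255], [[0, 0, 0], [0, 0, -0.1], 255], [[0, 0, 0], [0, 0, 0], 255], [[0, 0, 0], [0, 0, -0.27], 255]], newtons=70)

```text
clock: 23.4
tool_pos: [0.5023, 0.136, 0.1631]
eef_rot: [0.854, 0.076, -0.513, -0.032]
contact_force: [-8.1, -0.9, 9.0]
opening: 0.579
```

Call:
play_rows(targets=[[[0, 0, 0], [0, 0, 0.27], 255], [[0, 0, 0], [0, 0, 0], 255], [[0, 0, 0], [0, 0, -0.28], 255], [[0, 0, 0], [0, 0, 0.28], 255], [[0, 0, 0], [0, 0, 0], 255]])

```text
clock: 23.9
tool_pos: [0.502, 0.136, 0.1737]
eef_rot: [0.854, 0.076, -0.514, -0.032]
contact_force: [-0.1, 0.2, -4.6]
opening: 0.581
```

Call:
play_rows(targets=[[[0, 0, 0], [0, 0, -0.29], 255], [[0, 0, 0], [0, 0, 0.29], 255], [[0, 0, 0], [0, 0, 0], 255], [[0, 0, 0], [0, 0, -0.29], 255]])

```text
clock: 24.3
tool_pos: [0.5028, 0.1363, 0.1629]
eef_rot: [0.855, 0.076, -0.512, -0.033]
contact_force: [-0.1, 0.9, -4.2]
opening: 0.582
```

Call:
play_rows(targets=[[[0, 0, 0], [0, 0, 0.29], 255], [[0, 0, 0], [0, 0, 0], 255], [[0, 0, 0], [0, 0, 0], 255]])

```text
clock: 24.6
tool_pos: [0.5018, 0.1361, 0.1733]
eef_rot: [0.854, 0.076, -0.514, -0.032]
contact_force: [0.2, 0.0, -4.3]
opening: 0.577
```

```bash
python3 chk.py 16
```

```text
t 24.7 q [-0.611  0.653  0.419  2.454  3.674  0.509  0.756] p [0.502 0.136 0.173] F [ 0.6  0.3 -4. ] open 0.58
rotvec [-0.133  0.    -0.   ] shift units [ 0.01   0.    -0.195]
```

View pics/c16.png

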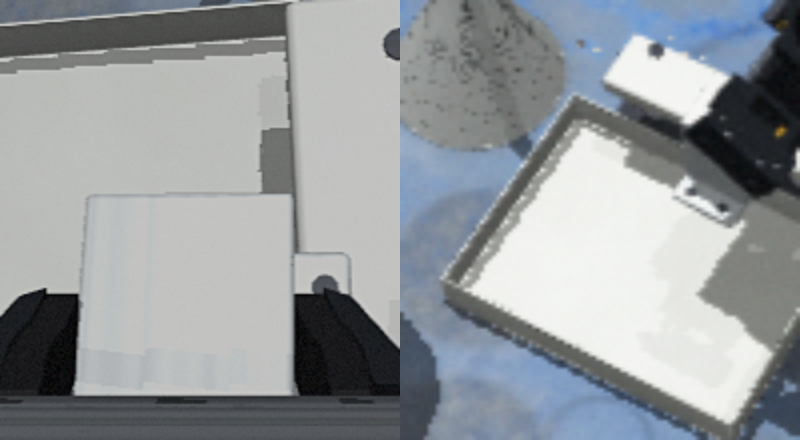

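Call:
play_rows(targets=[[[0.02, 0, 0], [0, 0, 0.25], 255], [[0, 0, 0], [0, 0, 0], 255], [[0, 0, 0], [0, 0, -0.25], 255], [[0, 0, 0], [0, 0, -0.3], 255]])

```text
clock: 25.1
tool_pos: [0.5022, 0.1366, 0.1616]
eef_rot: [0.854, 0.081, -0.512, -0.041]
contact_force: [-20.4, 13.9, 55.7]
opening: 0.584
```

Call:
play_rows(targets=[[[0, 0, 0], [0, 0, 0.3], 255], [[0, 0, 0], [0, 0, 0.25], 255], [[0, 0, 0], [0, 0, 0], 255]])

```text
clock: 25.4
tool_pos: [0.5022, 0.1362, 0.184]
eef_rot: [0.854, 0.081, -0.513, -0.041]
contact_force: [0.2, -0.4, -5.2]
opening: 0.585
```

```bash
python3 chk.py 17
```

```text
t 25.5 q [-0.585  0.622  0.396  2.448  3.704  0.489  0.736] p [0.502 0.136 0.183] F [ 0.5  1.  -4.5] open 0.584
rotvec [-0.153  0.001 -0.001] shift units [ 0.008 -0.004 -0.445]
```

View pics/c17.png

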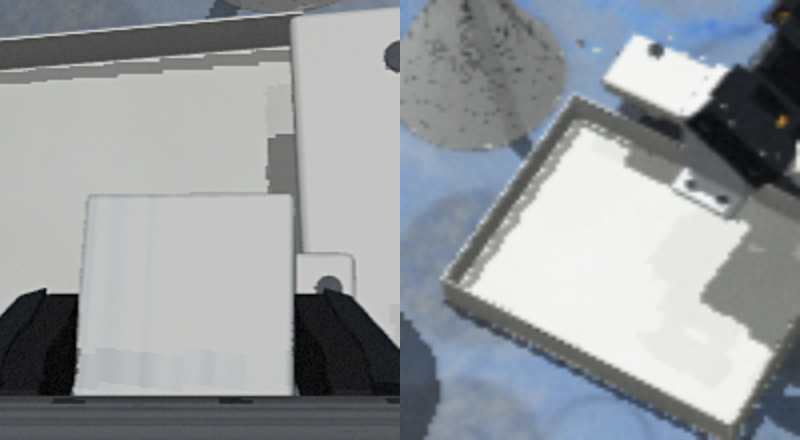

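Call:
play_rows(targets=[[[0.015, 0, 0], [0, 0, -0.25], 255], [[0, 0, 0], [0, 0, -0.29], 255], [[0, 0, 0], [0, 0, 0.29], 255], [[0, 0, 0], [0, 0, 0.25], 255]])

```text
clock: 25.9
tool_pos: [0.5013, 0.1359, 0.1822]
eef_rot: [0.853, 0.084, -0.514, -0.046]
contact_force: [-0.0, -0.4, -3.9]
opening: 0.584
```

Call:
play_rows(targets=[[[0, 0, 0], [0, 0, 0], 255], [[0, 0, 0], [0, 0, -0.25], 255], [[0, 0, 0], [0, 0, -0.3], 255], [[0, 0, 0], [0, 0, 0.3], 255], [[0, 0, 0], [0, 0, 0.25], 255]])

```text
clock: 26.4
tool_pos: [0.5012, 0.136, 0.182]
eef_rot: [0.853, 0.084, -0.514, -0.046]
contact_force: [0.2, -0.2, -2.3]
opening: 0.587
```

```bash
python3 chk.py 18
```

```text
t 26.5 q [-0.567  0.622  0.387  2.451  3.716  0.504  0.73 ] p [0.502 0.136 0.184] F [-0.   0.4 -3.7] open 0.582
rotvec [-0.169  0.002 -0.001] shift units [-0.002 -0.004 -0.457]
```

View pics/c18.png

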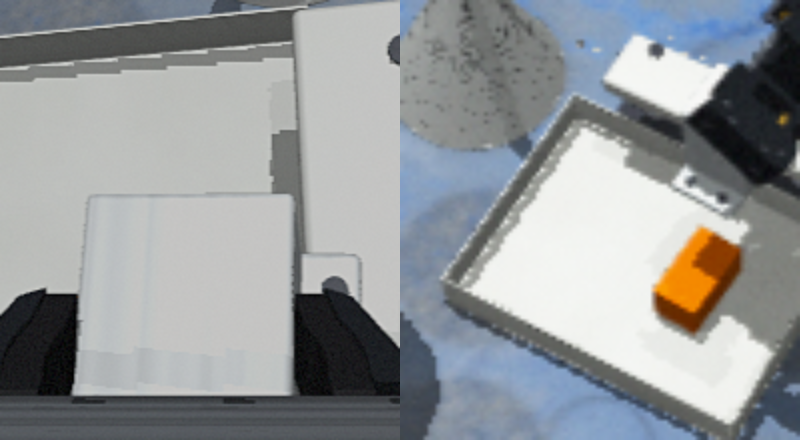

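Run:
```python
from plan import *
s=r.get_state(); p0=s["tool_pos"]; R0=R.from_quat(s["eef_rot"]).as_matrix()
N=13; poses=[]
ang=np.cumsum([.04]+[.0778]*12); ang*=.974/ang[-1]
for i,a in enumerate(ang):
    M=rz(-a); rho=np.hypot(*p0[:2]); az=np.arctan2(p0[1],p0[0])-a
    f=a/ang[-1]; rr=rho+(.545-rho)*f
    poses.append((np.array([rr*np.cos(az),rr*np.sin(az),.196 if i>0 else .19]),M@R0))
show(deltas(poses,p0,R0))
```

```text
[[[0.0, -0.0, -0.04], [0.151, -0.499, 0.16], G], [[-0.0, -0.0, -0.078], [0.236, -0.99, 0.15], G], [[0.0, -0.0, -0.078], [0.159, -1.008, 0.0], G], [[0.0, -0.0, -0.078], [0.081, -1.022, 0.0], G], [[-0.0, -0.0, -0.077], [0.0, -1.028, 0.0], G]]
[[[0.0, -0.0, -0.078], [-0.08, -1.03, 0.0], G], [[-0.0, -0.0, -0.078], [-0.161, -1.024, 0.0], G], [[0.0, -0.0, -0.078], [-0.24, -1.011, 0.0], G], [[-0.0, -0.0, -0.078], [-0.32, -0.994, 0.0], G], [[-0.0, 0.0, -0.078], [-0.398, -0.97, 0.0], G]]
[[[0.0, -0.0, -0.077], [-0.474, -0.938, 0.0], G], [[-0.0, -0.0, -0.078], [-0.548, -0.903, 0.0], G], [[0.0, -0.0, -0.078], [-0.619, -0.86, 0.0], G]]
```

Call:
play_rows(targets=[[[0, 0, 0], [0, 0, 0.25], 255], [[0, 0, -0.04], [0.15, -0.5, 0.06], 255], [[0, 0, -0.07], [0.22, -0.9, 0], 255], [[0, 0, -0.07], [0.15, -0.92, 0], 255], [[0, 0, -0.07], [0.08, -0.94, 0], 255]])

```text
clock: 27.0
tool_pos: [0.526, 0.0047, 0.1949]
eef_rot: [0.857, -0.023, -0.503, -0.111]
contact_force: [0.3, -0.5, -4.2]
opening: 0.586
```

Call:
play_rows(targets=[[[0, 0, -0.072], [0, -0.95, 0], 255], [[0, 0, -0.072], [-0.07, -0.95, 0], 255], [[0, 0, -0.072], [-0.14, -0.95, 0], 255], [[0, 0, -0.072], [-0.21, -0.94, 0], 255], [[0, 0, -0.072], [-0.28, -0.92, 0], 255]])

```text
clock: 27.5
tool_pos: [0.4974, -0.184, 0.1948]
eef_rot: [0.839, -0.176, -0.475, -0.199]
contact_force: [0.4, 0.3, -3.3]
opening: 0.589
```

```bash
python3 -c "
from to import *
to([.43,-.369,.12],-50,0)"
```

```text
t 27.5 q [0.016 0.606 0.45  2.41  3.862 0.472 0.592] p [ 0.497 -0.184  0.195] F [ 0.4  0.3 -3.3] open 0.589
rotvec [-0.119  0.12  -0.356] shift units [-1.686 -4.624 -1.871]
```

Call:
play_rows(targets=[[[0, 0, -0.06], [-0.25, -0.8, 0], 255], [[0, 0, -0.06], [-0.28, -0.8, 0], 255], [[0, 0, -0.06], [-0.28, -0.8, -0.1], 255], [[0, 0, -0.06], [-0.28, -0.8, -0.3], 255], [[0, 0, -0.06], [-0.28, -0.8, -0.4], 255]])

```text
clock: 28.0
tool_pos: [0.4427, -0.3439, 0.1631]
eef_rot: [0.803, -0.299, -0.439, -0.268]
contact_force: [0.7, -0.8, -2.6]
opening: 0.584
```

Call:
play_rows(targets=[[[0, 0, 0], [-0.1, -0.3, -0.4], 255], [[0, 0, 0], [0, 0, -0.4], 255], [[0, 0, 0], [0, 0, -0.2], 255], [[0, 0, 0], [0, 0, 0], 255], [[0, 0, 0], [0, 0, 0], 255]])

```text
clock: 28.5
tool_pos: [0.4391, -0.3543, 0.1235]
eef_rot: [0.803, -0.299, -0.44, -0.267]
contact_force: [0.7, 0.7, -2.7]
opening: 0.587
```

```bash
python3 -c "
from to import *
import h,cv2,pickle
for i in range(1):
  s=h.snap('wrist','w20');pickle.dump(s,open('w20.pkl','wb'));h.snap('scene','s20');h.snap('top','t20')
to([.43,-.369,.12],-50,0)
a=cv2.imread('pics/s20.png')[90:210,300:440];cv2.imwrite('pics/s20z.png',cv2.resize(a,None,fx=4,fy=4))"
```

```text
t 28.65 q [0.337 0.826 0.512 2.369 3.837 0.673 0.62 ] p [ 0.439 -0.355  0.124] F [-0.2  1.3 -3.2] open 0.586
rotvec [-0.099  0.137 -0.06 ] shift units [-0.235 -0.358 -0.112]
```

View pics/s20z.png

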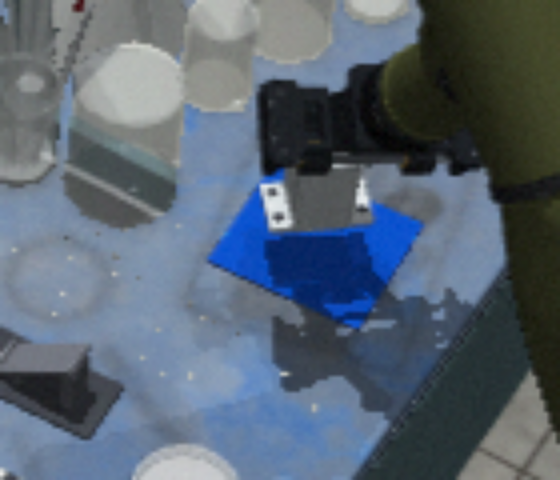

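View pics/w20.png

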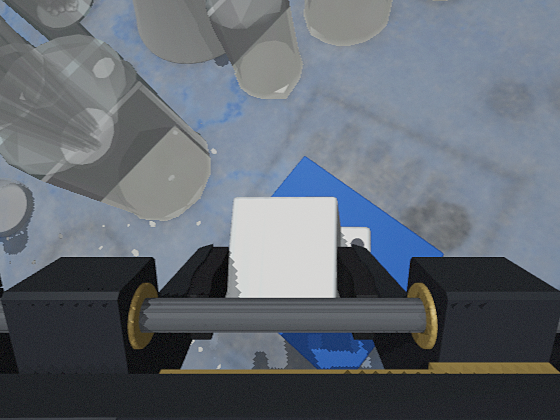

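Run:
```python
from h import *; import pickle
s=pickle.load(open('w20.pkl','rb'))
im=s["color"]; cv2.imwrite("pics/w20z.png",cv2.resize(im[185:310,215:385][:,:,::-1],None,fx=4.5,fy=4.5,interpolation=cv2.INTER_NEAREST))
for z in (.136,.140,.144):
    a=onz(s,233.5,197,z);b=onz(s,337.5,197,z);e=onz(s,370,227.5,z-.076)
    l=(b-a)/np.linalg.norm(b-a); print(z,np.linalg.norm(b-a),a,b,"yaw l",np.degrees(np.arctan2(l[1],l[0])),"ear lateral beyond corner",(e-b)@l)
```

```text
0.136 0.05300056815912737 [ 0.47526678 -0.35881874  0.136     ] [ 0.43515751 -0.39346419  0.136     ] yaw l -139.18030829445348 ear lateral beyond corner 0.022258860398894003
0.14 0.05163347881741422 [ 0.47350766 -0.35890291  0.14      ] [ 0.43443297 -0.39265472  0.14      ] yaw l -139.18030829445345 ear lateral beyond corner 0.021867244798553998
0.144 0.050266389475701154 [ 0.47174855 -0.35898708  0.144     ] [ 0.43370843 -0.39184525  0.144     ] yaw l -139.18030829445354 ear lateral beyond corner 0.02147562919821396
```

View pics/w20z.png

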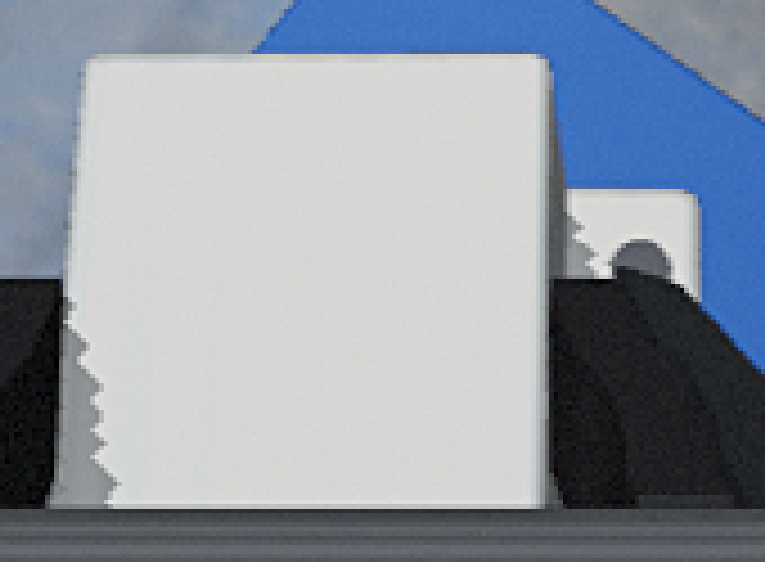

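Run:
```python
from h import *; import pickle
s=pickle.load(open('w20.pkl','rb'))
z=.14;b=onz(s,337.5,197,z);e=onz(s,370.5,227,z-.076);h=np.array([.653,-.757,0]);print((e-b)@h)
a=cv2.imread("pics/s20.png")
```

```text
-0.0007487615926394485
```

Call:
play_rows(targets=[[[0.0155, -0.0185, 0], [-0.08, -0.17, -0.1], 255], [[0, 0, 0], [-0.07, -0.16, -0.3], 255], [[0, 0, 0], [0, 0, -0.35], 255], [[0, 0, 0], [0, 0, -0.2], 255], [[0, 0, 0], [0, 0, 0], 255]])

```text
clock: 29.15
tool_pos: [0.4329, -0.3675, 0.0851]
eef_rot: [0.805, -0.293, -0.435, -0.276]
contact_force: [0.6, -0.6, -4.1]
opening: 0.587
```

Call:
play_rows(targets=[[[0, 0, 0], [0, 0, -0.1], 255], [[0, 0, 0], [0, 0, -0.1], 255], [[0, 0, 0], [0, 0, 0], 255]])

```text
clock: 29.45
tool_pos: [0.433, -0.3678, 0.0775]
eef_rot: [0.805, -0.293, -0.435, -0.276]
contact_force: [-0.1, -0.7, -2.5]
opening: 0.589
```

Call:
play_rows(targets=[[[0, 0, 0], [0, 0, -0.05], 255], [[0, 0, 0], [0, 0, 0], 255]])

```text
clock: 29.65
tool_pos: [0.4329, -0.368, 0.0756]
eef_rot: [0.805, -0.293, -0.435, -0.276]
contact_force: [0.5, -0.0, -2.9]
opening: 0.588
```

Call:
play_rows(targets=[[[0, 0, 0], [0, 0, -0.04], 255], [[0, 0, 0], [0, 0, 0], 255]])

```text
clock: 29.85
tool_pos: [0.4329, -0.3679, 0.074]
eef_rot: [0.805, -0.293, -0.435, -0.276]
contact_force: [0.7, -0.3, -3.1]
opening: 0.587
```

Call:
play_rows(targets=[[[0, 0, 0], [0, 0, -0.03], 255], [[0, 0, 0], [0, 0, 0], 255]])

```text
clock: 30.05
tool_pos: [0.4329, -0.3679, 0.0728]
eef_rot: [0.805, -0.293, -0.435, -0.276]
contact_force: [-0.0, -0.3, -3.0]
opening: 0.588
```

Call:
play_rows(targets=[[[0, 0, 0], [0, 0, -0.03], 255], [[0, 0, 0], [0, 0, 0], 255]])

```text
clock: 30.25
tool_pos: [0.4328, -0.3679, 0.0715]
eef_rot: [0.805, -0.293, -0.435, -0.276]
contact_force: [0.5, 0.6, -3.5]
opening: 0.583
```

Call:
play_rows(targets=[[[0, 0, 0], [0, 0, -0.03], 255], [[0, 0, 0], [0, 0, 0], 255]])

```text
clock: 30.45
tool_pos: [0.4327, -0.368, 0.0706]
eef_rot: [0.805, -0.293, -0.435, -0.276]
contact_force: [-1.8, -0.8, -0.3]
opening: 0.586
```

Contact begins. One more small press, then open slowly.

Call:
play_rows(targets=[[[0, 0, 0], [0, 0, -0.02], 255], [[0, 0, 0], [0, 0, 0], 255]])

```text
clock: 30.65
tool_pos: [0.4326, -0.3681, 0.0704]
eef_rot: [0.806, -0.293, -0.434, -0.277]
contact_force: [-2.9, 1.7, 5.1]
opening: 0.584
```

Call:
play_rows(targets=[[[0, 0, 0], [0, 0, 0], 95], [[0, 0, 0], [0, 0, 0], 75], [[0, 0, 0], [0, 0, 0], 50], [[0, 0, 0], [0, 0, 0], 20], [[0, 0, 0], [0, 0, 0], 0]], newtons=10)

```text
clock: 31.15
tool_pos: [0.433, -0.3681, 0.0696]
eef_rot: [0.805, -0.293, -0.435, -0.276]
contact_force: [-0.9, 0.1, 0.3]
opening: 0.956
```

Call:
play_rows(targets=[[[0, 0, 0], [0, 0, 0], 0], [[0, 0, 0], [0, 0, 0], 0], [[0, 0, 0], [0, 0, 0], 0]])

```text
clock: 31.45
tool_pos: [0.4329, -0.368, 0.0696]
eef_rot: [0.805, -0.293, -0.435, -0.276]
contact_force: [0.1, -0.6, -0.0]
opening: 1.0
```

```bash
python3 -c "
from to import *
import h,cv2,pickle
s=h.snap('wrist','w21');h.snap('scene','s21')
to([.43,-.369,.12],-50,0)
print(R.from_quat(r.get_state()['eef_rot']).as_matrix())
a=cv2.imread('pics/s21.png')[90:210,300:440];cv2.imwrite('pics/s21z.png',cv2.resize(a,None,fx=4,fy=4))"
```

```text
t 31.55 q [0.4   0.975 0.502 2.373 3.785 0.839 0.692] p [ 0.433 -0.368  0.07 ] F [-0.4 -0.1 -0.3] open 0.994
rotvec [-0.114  0.155 -0.059] shift units [-0.072 -0.025  1.258]
[[ 0.45  -0.712 -0.539]
 [-0.232 -0.676  0.7  ]
 [-0.862 -0.19  -0.469]]
```

View pics/s21z.png

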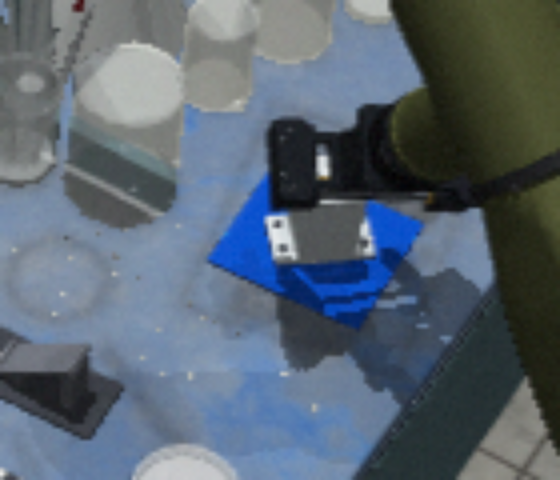

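View pics/w21.png

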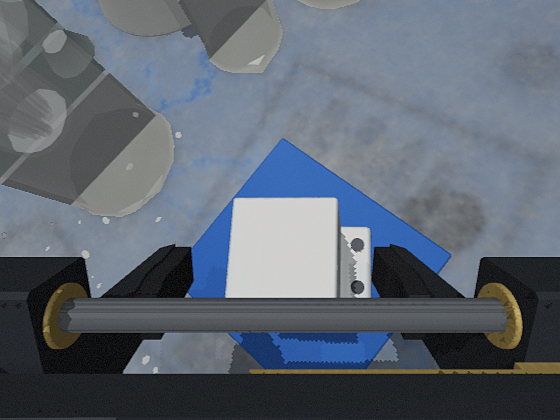

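Call:
play_rows(targets=[[[0, 0, 0], [-0.05, 0.06, 0.14], 0], [[0, 0, 0], [-0.1, 0.12, 0.29], 0], [[0, 0, 0], [-0.15, 0.18, 0.43], 0], [[0, 0, 0], [-0.2, 0.24, 0.57], 0], [[0, 0, 0], [-0.2, 0.24, 0.57], 0]])

```text
clock: 32.05
tool_pos: [0.4038, -0.3336, 0.1509]
eef_rot: [0.805, -0.293, -0.435, -0.276]
contact_force: [0.8, -0.3, 0.1]
opening: 1.004
```

Call:
play_rows(targets=[[[0, 0, 0], [-0.2, 0.24, 0.57], 0], [[0, 0, 0], [-0.1, 0.5, 0.5], 0], [[0, 0, 0], [0, 0.5, 0.3], 0], [[0, 0, 0], [0, 0, 0], 0], [[0, 0, 0], [0, 0, 0], 0]])

```text
clock: 32.55
tool_pos: [0.393, -0.2846, 0.2052]
eef_rot: [0.806, -0.293, -0.434, -0.276]
contact_force: [-0.2, -0.5, 0.6]
opening: 1.001
```

```bash
python3 -c "
from to import *
import h,cv2,pickle
h.snap('wrist','w22');h.snap('scene','s22');s=h.snap('top','t22')
to([.43,-.369,.12],-50,0)
a=cv2.imread('pics/s22.png')[90:300,190:440];cv2.imwrite('pics/s22z.png',cv2.resize(a,None,fx=2.8,fy=2.8))
a=cv2.imread('pics/t22.png')[150:290,190:450];cv2.imwrite('pics/t22z.png',cv2.resize(a,None,fx=3,fy=3))"
```

```text
t 32.7 q [0.24  0.585 0.547 2.533 3.853 0.583 0.611] p [ 0.393 -0.286  0.204] F [ 0.7 -0.7 -0.6] open 1.002
rotvec [-0.113  0.154 -0.058] shift units [ 0.931 -2.083 -2.105]
```

View pics/s22z.png

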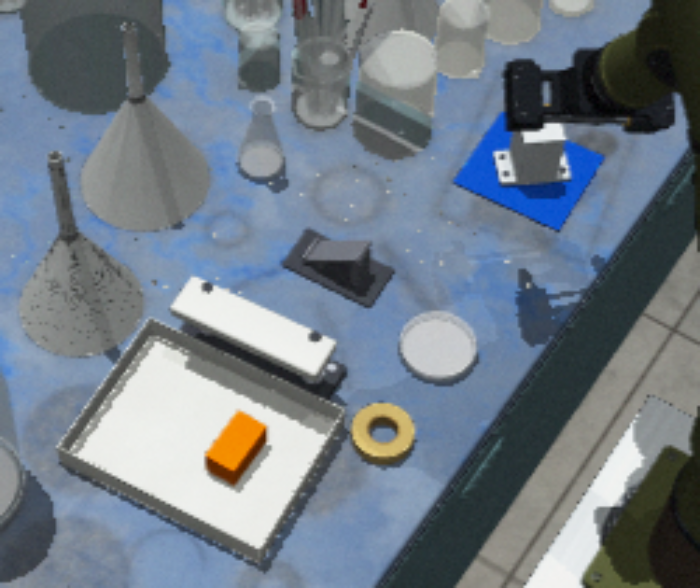

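View pics/t22z.png

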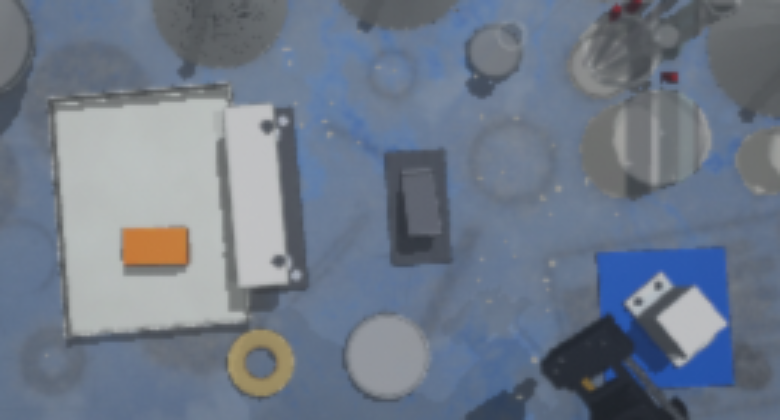

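View pics/w22.png

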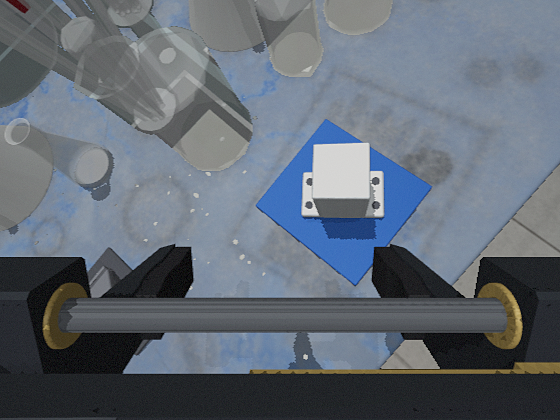

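```bash
python3 -c "
from plant import r
print(r.finish_job())"
```

```text
the job is handed in; nothing more can be done
None
```

The cast block is in the tray and the empty mould stands mouth down near the middle of the blue mat. I handed the job in at 32.7 s on the clock.

- **What I did:** I gripped the mould by its side walls and lifted it off the rest. I gave it the half turn to mouth down and tapped its ear on the bar about 20 times until the block fell out. Then I set the mould on the mat and backed the gripper away.
- **Last checks:** the final pictures from all three cameras show:
  - the block in the tray;
  - the mould upright with both ears on the mat;
  - the flask, tape, dish, rest, stand and tray where they were. The white bottle was outside my last crops, but the arm never went near it.

  The gripper was open and clear, and the wrist force was about zero.
- **What went less well:**
  - The mould slowly rolled about 10° in the grip during the taps. I turned the tool in small steps to level it again. I had asked for 60 N of grip and then 70 N, though the gripper is rated to 60 N.
  - The light taps did not free the block. It fell on the last of three quicker taps.
  - The highest wrist force I read during the taps was about 56 N upward. Force was only read at the end of each move, so a short peak may have been higher.

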